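# Unstack the modules and seat them in the open device chassis

## Task

Fit out the open blue chassis: take the two piles of modules apart and set each module upright, flat and square on its own mount - the power supply in the bare silver slotted tray, the battery in the tray with the yellow pad, the controller in the tray with the green pad, the valve block in the tray with the orange pad, and the fan centred on the white plate with the round grille. Each must sit down inside its tray's corners, either way round, and be let go; set them down without letting any of them drop.

Things in the scene. Friction and masses are not known exactly. Their poses are not given: they have to be found in the camera images.
- power_supply: Power supply: silver metal box with a perforated (black-dotted) top and a green terminal strip at its +x end, 120 (x) by 60 (y) by 38 mm (z), about 0.4 kg. At the start it is the bottom of one of the two piles. Origin at the centre of its underside, x along the length, z up.
- battery: Battery pack: black box with a bright yellow band round each end, 120 (x) by 60 (y) by 38 mm (z), about 0.5 kg. At the start it is the bottom of the other pile (both stand on a 3 mm grey-green mat on the robot's left). Origin at the centre of its underside, x along the length, z up.
- controller: Controller: grey plastic housing with lower green terminal strips at both ends, 84 (x) by 44 (y) mm; the grey middle, 56 mm long, is 30 mm tall, the green ends 22 mm. About 0.14 kg. At the start it lies on the power supply or on the battery, with the fan on top of it. Origin at the centre of its underside, x along the length, z up.
- valve_block: Valve block: orange block with a silver lower edge, 84 (x) by 44 (y) by 30 mm (z); on top along its middle line a black coil (26 by 30 mm) and two brass ports, up to 41 mm above the underside. About 0.26 kg. At the start it lies on the power supply or on the battery, with nothing on it. Origin at the centre of its underside, x along the length, z up.
- fan: Cooling fan: black square, 40 by 40 by 20 mm tall, grey hub in the middle of its top, solid to the touch. About 40 g. At the start it lies on the controller. Origin at the centre of its underside, z up, x and y along its sides.
- tray_steel: The power supply's tray: bare silver sheet metal with a row of black slots. Fixed in the chassis; origin under its centre, x along its length, z up; the seat is 4 mm above the origin. Only the corners have upright angles (3 mm thick, up to 10 mm above the origin, 14 to 16 mm along each side); the sides' middles are open. Inside the corners 136 (x) by 76 mm (y), outside 142 by 82 mm.
- tray_yellow: The battery's tray: black with a yellow pad crossed by two black straps. Fixed in the chassis; origin under its centre, x along its length, z up; the seat is 4 mm above the origin. Only the corners have upright angles (3 mm thick, up to 10 mm above the origin, 14 to 16 mm along each side); the sides' middles are open. Inside the corners 136 (x) by 76 mm (y), outside 142 by 82 mm.
- tray_green: The controller's tray: grey with a green pad and three black ribs along it. Fixed in the chassis; origin under its centre, x along its length, z up; the seat is 4 mm above the origin. Only the corners have upright angles (3 mm thick, up to 10 mm above the origin, 14 to 16 mm along each side); the sides' middles are open. Inside the corners 100 (x) by 60 mm (y), outside 106 by 66 mm.
- tray_orange: The valve block's tray: dark steel with an orange pad and six silver dots. Fixed in the chassis; origin under its centre, x along its length, z up; the seat is 4 mm above the origin. Only the corners have upright angles (3 mm thick, up to 10 mm above the origin, 14 to 16 mm along each side); the sides' middles are open. Inside the corners 100 (x) by 60 mm (y), outside 106 by 66 mm.
- fan_plate: The fan's plate: white square block, 62 by 62 mm, with a round black grille; its flat top, without edges, is 10 mm above its origin. Fixed in the chassis; origin under its centre, x and y along its sides. The five mounts share six bays (110 by 150 mm apart) with a fitted pump: white, black top, 86 mm tall, 74 mm across its foot. Chassis edges 18 mm tall, the one on the robot's right 60 mm.
Mind the look-alikes: they are no part of the job. What is shaped like the power_supply but pink or purple is not meant.

How it is judged:
At the end, for the whole second after the job is handed in: Each module rests on its own mount: centre within 12 mm in plan, underside within 3 mm of the seat, lengthways within 0.25 rad of the mount (either way round; the fan in any of four ways), upright within 0.06 rad, below 0.02 m/s and untouched by the fingers (horizontal distance between power_supply and tray_steel below 0.012 m and z of power_supply in the frame of tray_steel between 0.001 and 0.007 m and angle between the x axis of power_supply and the x axis of tray_steel, either way round below 0.25 rad and angle between each of power_supply, battery, controller, valve_block, fan's own z axis and vertical below 0.06 rad and linear speed of each of power_supply, battery, controller, valve_block, fan below 0.02 m/s and contact force between each of power_supply, battery, controller, valve_block, fan and the fingers below 0.1 N and horizontal distance between battery and tray_yellow below 0.012 m and z of battery in the frame of tray_yellow between 0.001 and 0.007 m and angle between the x axis of battery and the x axis of tray_yellow, either way round below 0.25 rad and horizontal distance between controller and tray_green below 0.012 m and z of controller in the frame of tray_green between 0.001 and 0.007 m and angle between the x axis of controller and the x axis of tray_green, either way round below 0.25 rad and horizontal distance between valve_block and tray_orange below 0.012 m and z of valve_block in the frame of tray_orange between 0.001 and 0.007 m and angle between the x axis of valve_block and the x axis of tray_orange, either way round below 0.25 rad and horizontal distance between fan and fan_plate below 0.012 m and z of fan in the frame of fan_plate between 0.007 and 0.013 m and (angle between the x axis of fan and the x axis of fan_plate, either way round below 0.25 rad or angle between the x axis of fan and the y axis of fan_plate, either way round below 0.25 rad)).
It fails at once if the power supply falls: it moves faster than 0.8 m/s while no finger touches it (a drop of more than about 3 cm) (linear speed of power_supply above 0.8 m/s and contact force between power_supply and the fingers below 0.05 N).
It fails at once if the battery falls: it moves faster than 0.8 m/s while no finger touches it (a drop of more than about 3 cm) (linear speed of battery above 0.8 m/s and contact force between battery and the fingers below 0.05 N).
It fails at once if the controller falls: it moves faster than 0.8 m/s while no finger touches it (a drop of more than about 3 cm) (linear speed of controller above 0.8 m/s and contact force between controller and the fingers below 0.05 N).
It fails at once if the valve block falls: it moves faster than 0.8 m/s while no finger touches it (a drop of more than about 3 cm) (linear speed of valve_block above 0.8 m/s and contact force between valve_block and the fingers below 0.05 N).
It fails at once if the fan falls: it moves faster than 0.8 m/s while no finger touches it (a drop of more than about 3 cm) (linear speed of fan above 0.8 m/s and contact force between fan and the fingers below 0.05 N).
It also fails if it takes over 120 s, if anything falls off the work surface, if the arm or the gripper's body presses on something with over 40 N, if the wrist force passes 120 N, or if a joint passes its speed limit or range.

## Robot

A 6-joint arm with a two-finger parallel gripper is mounted at the origin on the work surface. World frame = base frame: x ahead of the robot, y to its left, z up, the work surface at z = 0. Lengths are in m, angles in rad, forces in N, time in s.
With the tool pointing down it reaches from about 0.2 to 0.875 m from the base axis. Payload 3.4 kg.
Tool frame: the origin (TCP) lies on the centre line of the jaws, within the pads' length; the fingertips stand tip_extent ahead of it and the grasp point (between the pads) lies 2 mm behind it (tip_extent is the distance from the TCP to the fingertips, in m); z points along the fingers, y is the direction in which the jaws open and shut (so a half turn about z gives the same grasp; the last joint's range is limited). The gripper opens to 94 mm and grips with 3 to 60 N. Pads are 16 mm wide; open, the fingers measure 119 mm over their backs; the gripper's body (75 mm by 177 mm) begins 78 mm behind the grasp point.
Start: joints at [0.994, 0.276, 1.505, -0, 1.361, -0.121], TCP at [0.253, 0.516, 0.222] pointing down, gripper open.
Joint ranges: [-2.89, 2.89], [-0.75, 2.08], [0.22, 2.7], [-1.18, 4.32], [0.11, 2.71], [-2.7, 2.7]. Speed limits (rad/s): [2.57, 2.57, 3.14, 3.14, 3.14, 3.14].

## Interface

Orientations are given as a unit quaternion [x, y, z, w].
In Python, from rig import * gives the robot as it stands.
- The arm moves only by the shell command python3 -m crank 'ROWS' [FORCE]. ROWS is JSON, a list of rows, each a list of 7 numbers: the shift along the tool's x, y, z scaled (see below), then the turn, a rotation vector about the tool's x, y, z scaled (see below), then the gripper's target within -1 to 1 (fully open at 1, half-way at 0, shut at -1). A call has 1 to 8 rows; each row shifts and turns the commanded pose from where the row before left it, along the tool's axes as they then stand; what a row does not reach is not made up. The controller multiplies each number of a shift by 0.04 m and each number of a turn by 6 degrees. A row lasts 1/12 s, in which the tool goes at most 41.7 mm and 7.16 degrees, less where a joint would pass 70% of its speed; a pose out of reach is approached as far as the arm can. A call with a number of a shift or a turn outside -1 to 1 is refused whole. A call with a gripper value outside its range is refused whole. The fingers move at their own pace and stop on an object; FORCE is the grip in N (left out, the last holds). Time passes only in rows, so rows that do not move let the fingers close. It gives the time, the measured TCP pose, the force and the opening at its end, in the units of the state.
- get_obs(): the state, without advancing time (a new reading comes with each control period).
- camera(name): name is "scene" or "top" or "wrist"; returns the picture (480x640x3 uint8, blue, green, red); there is no depth.
- get_calibration(name): a dict with "fx", "fy", "cx", "cy" (pixels), "R" (3x3) and "t" (3): a world point X has camera coordinates R X + t; the wrist camera has in their place "mount" (4x4, takes a point from camera to tool coordinates, whose origin is the TCP and whose axes are the flange's). Camera axes: x right, y down, z forward; pixel columns grow to the right and rows downward; lengths in m; the calibration is good to about 2 mm. A picture is of the moment at which its call begins: read the wrist's pose just before it. get_calibration takes no time and is no camera call.
- job_done(): hands the job in, once; it reports no verdict.
The state is a dict: "time_s": time; "qpos": joint angles; "dq": joint speeds; "effort": joint torques, N m; "tool_pos": TCP position; "orientation": TCP orientation; "force": force on the tool from outside, world axes, zero at the start; "moment": the same for the moment, N m; "grip_width": finger opening in m.
Only numpy, scipy, OpenCV 4.12 (cv2) and the standard library are available. Lean on these libraries where they do the work, as an engineer would, in place of code of your own. Each camera call takes 0.05 s, during which the arm holds its last target.

## Working session

There is one attempt and no reset: what is moved stays moved. The work goes in short steps, Python scripts to look and compute and a shell command to move; the robot and the scene stay as the last step left them, time stands still between calls to the robot, and variables do not carry over. Pictures are saved under pics/ and viewed, and the job is handed in when it is done.

```bash
ls; mkdir -p pics
python3 - <<'E'
from rig import *
import cv2
print(get_obs())
for n in ("scene","top","wrist"):
    cv2.imwrite(f"pics/a_{n}.png",camera(n)); print(n,get_calibration(n))
E
```

```text
pics
{'time_s': 0.0, 'qpos': array([ 9.93956921e-01,  2.76576068e-01,  1.50606505e+00, -7.50915063e-05,
        1.36068795e+00, -1.21020684e-01]), 'dq': array([ 0.00132874, -0.00068766, -0.00290617, -0.00013526,  0.0010144 ,
        0.00028873]), 'effort': array([-1.30949556e-03, -4.04580152e+01, -2.37227869e+01,  6.99054706e-02,
        3.46992456e-02, -1.17956106e-04]), 'tool_pos': array([0.25287372, 0.51584261, 0.22164263]), 'orientation': array([ 2.25933697e-01,  9.74142294e-01, -8.28438215e-04, -2.62331957e-04]), 'force': array([ 0.2091555 , -0.28697744, -0.86850196]), 'moment': array([-0.02376035, -0.00770578, -0.04409552]), 'grip_width': 0.09394406047982522}
scene {'fx': 579.8906866837151, 'fy': 579.8906866837151, 'cx': 321.1493044949149, 'cy': 236.912504442432, 'R': array([[ 0.50700925,  0.86182349, -0.01420905],
       [ 0.73951886, -0.44340775, -0.5064597 ],
       [-0.44277927,  0.24627189, -0.86214655]]), 't': array([-0.37189093, -0.19490642,  1.76772855])}
top {'fx': 502.923796880699, 'fy': 502.923796880699, 'cx': 316.30549137532745, 'cy': 235.05890292288123, 'R': array([[-0.01629537, -0.99986364,  0.00267466],
       [-0.99382169,  0.01590307, -0.10984326],
       [ 0.10978574, -0.00444808, -0.99394532]]), 't': array([0.18667616, 0.4287791 , 1.30770336])}
wrist {'fx': 339.03129584547605, 'fy': 339.03129584547605, 'cx': 319.51620617644164, 'cy': 238.0724299036853, 'mount': array([[-2.90371518e-04, -9.63614319e-01, -2.67296388e-01,
         7.73574705e-02],
       [ 9.99999835e-01, -1.47382333e-04, -5.55008412e-04,
         2.85277993e-05],
       [ 4.95419288e-04, -2.67296505e-01,  9.63614203e-01,
        -1.61702812e-01],
       [ 0.00000000e+00,  0.00000000e+00,  0.00000000e+00,
         1.00000000e+00]])}
```

View pics/a_scene.png

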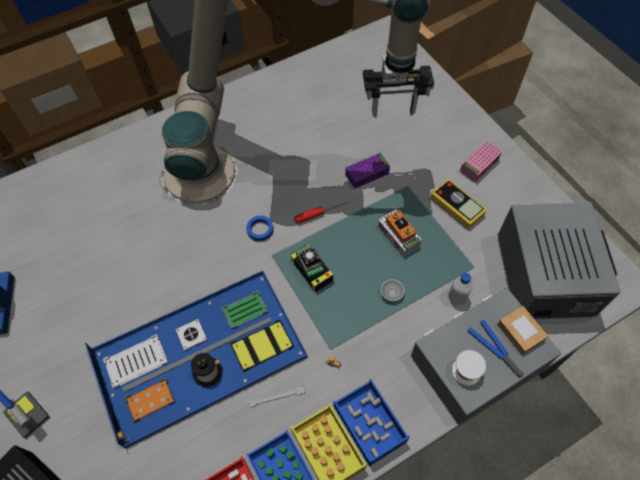

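View pics/a_top.png

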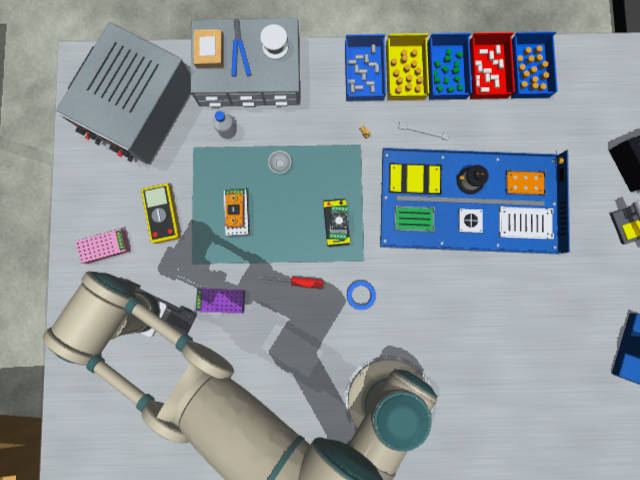

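View pics/a_wrist.png

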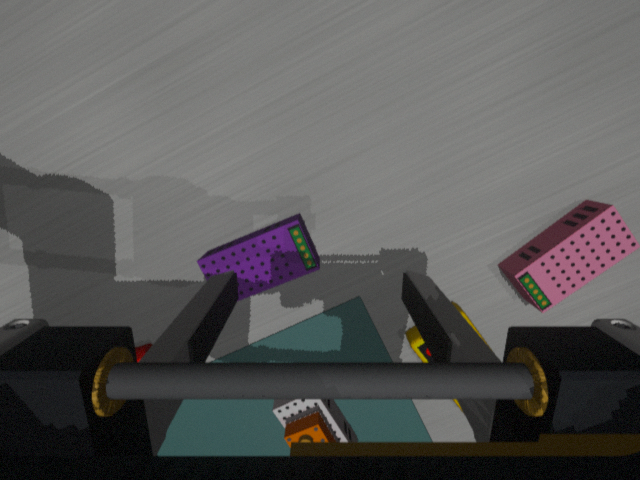

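Run:
```python
from rig import *
import cv2
print(tip_extent if not callable(tip_extent) else tip_extent())
im=cv2.imread("pics/a_top.png")
cv2.imwrite("pics/b_pile.png",cv2.resize(im[170:270,190:370],None,fx=4.4,fy=4.4,interpolation=cv2.INTER_CUBIC))
cv2.imwrite("pics/b_ch.png",cv2.resize(im[140:260,375:575],None,fx=4,fy=4,interpolation=cv2.INTER_CUBIC))
```

```text
0.017
```

View pics/b_pile.png

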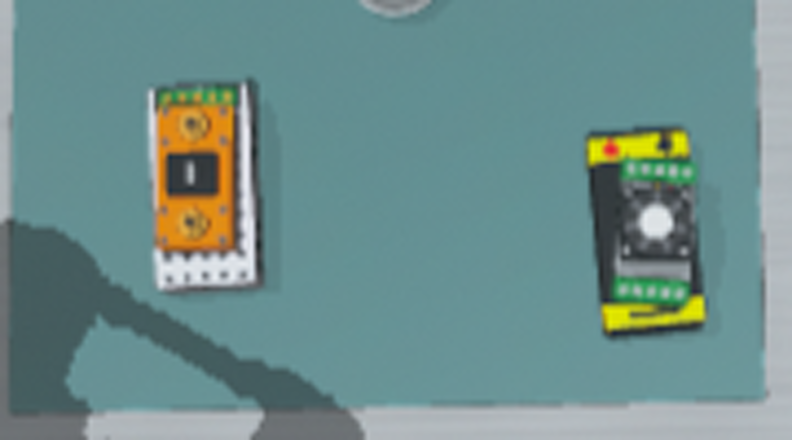

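View pics/b_ch.png

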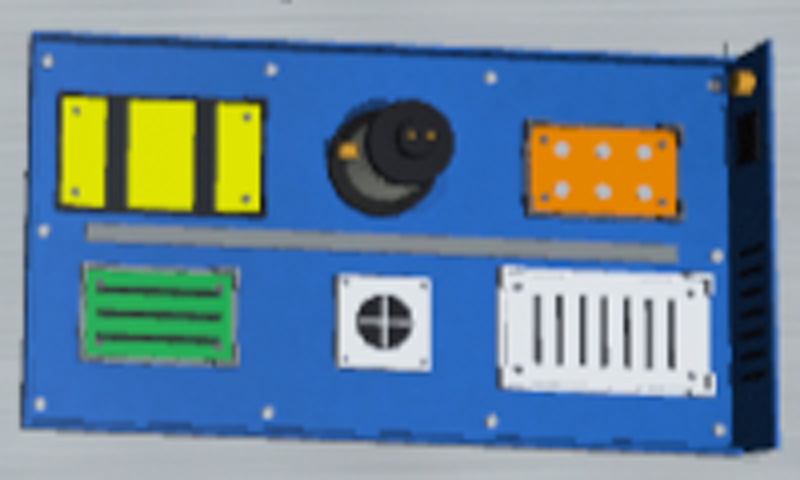

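```bash
cat > h.py <<'E'
from rig import *
import cv2, numpy as np
from scipy.spatial.transform import Rotation as Ro
def ray(n,p,obs=None):
    c=get_calibration(n); d=np.array([(p[0]-c['cx'])/c['fx'],(p[1]-c['cy'])/c['fy'],1.])
    if n=='wrist':
        R=Ro.from_quat(obs['orientation']).as_matrix(); M=c['mount']
        return R@M[:3,3]+obs['tool_pos'], R@M[:3,:3]@d
    return -c['R'].T@c['t'], c['R'].T@d
def onz(n,p,z,obs=None):
    o,d=ray(n,p,obs); return o+d*(z-o[2])/d[2]
def tri(r1,r2):
    (o1,d1),(o2,d2)=r1,r2
    s=np.linalg.lstsq(np.c_[d1,-d2],o2-o1,rcond=None)[0]
    a,b=o1+s[0]*d1,o2+s[1]*d2
    return (a+b)/2,np.linalg.norm(a-b)
def blob(im,lo,hi,box,k=3,hull=True):
    x0,y0,x1,y1=box
    m=cv2.inRange(cv2.cvtColor(im,cv2.COLOR_BGR2HSV),lo,hi)[y0:y1,x0:x1]
    m=cv2.morphologyEx(m,cv2.MORPH_CLOSE,np.ones((k,k),np.uint8))
    cs=cv2.findContours(m,cv2.RETR_EXTERNAL,cv2.CHAIN_APPROX_NONE)[0]
    c=max(cs,key=cv2.contourArea).reshape(-1,2)+[x0,y0]
    r=cv2.minAreaRect(c.astype(np.float32)); return r,cv2.boxPoints(r)
def rect(n,pts,z,obs=None):
    w=np.array([onz(n,p,z,obs)[:2] for p in pts],np.float32)
    c=w.mean(0); e=[w[1]-w[0],w[2]-w[1]]; L=[np.linalg.norm(v) for v in e]; i=int(np.argmax(L))
    a=np.arctan2(e[i][1],e[i][0]); a=(a+np.pi/2)%np.pi-np.pi/2
    return c,np.degrees(a),sorted(L)[::-1]
E
python3 - <<'E'
from h import *
t=cv2.imread("pics/a_top.png"); s=cv2.imread("pics/a_scene.png")
Y=((22,120,120),(35,255,255));G=((45,90,60),(85,255,255));O=((8,150,120),(19,255,255));W=((0,0,170),(179,60,255))
for nm,c,bt,bs,k in (("yellow",Y,(385,155,448,200),(225,310,300,380),7),("green",G,(390,200,440,240),(215,285,275,335),5),("orange",O,(500,165,550,200),(120,370,180,425),5),("fan",W,(455,205,485,236),(172,315,208,352),9),("steel",W,(497,203,556,240),(98,330,172,390),5)):
    rt,pt=blob(t,*c,bt,k); rs,ps=blob(s,*c,bs,k)
    X,e=tri(ray('top',rt[0]),ray('scene',rs[0]))
    print(nm,rt[0],rs[0],X.round(4),round(e,4),rect('top',pt,0.008),rect('scene',ps,0.008))
E
```

```text
yellow (414.52606201171875, 178.21754455566406) (261.5000305175781, 345.0000305175781) [ 0.5855 -0.0902  0.0029] 0.0003 (array([ 0.5844014 , -0.08928622], dtype=float32), np.float32(87.15392), [np.float32(0.13558803), np.float32(0.07593796)]) (array([ 0.58707577, -0.08969763], dtype=float32), np.float32(87.84066), [np.float32(0.13658573), np.float32(0.07459279)])
green (414.04156494140625, 218.21102905273438) (244.2454833984375, 309.4626770019531) [ 0.4754 -0.0843  0.0045] 0.0006 (array([ 0.47487038, -0.08384497], dtype=float32), np.float32(87.221245), [np.float32(0.098610856), np.float32(0.058616925)]) (array([ 0.47689733, -0.08392894], dtype=float32), np.float32(87.37451), [np.float32(0.09950208), np.float32(0.058510866)])
orange (525.1139526367188, 182.19358825683594) (149.17601013183594, 399.828857421875) [ 0.5696 -0.3909  0.0034] 0.0 (array([ 0.5686672 , -0.38890433], dtype=float32), np.float32(87.08704), [np.float32(0.099164225), np.float32(0.059225306)]) (array([ 0.5711297 , -0.38988048], dtype=float32), np.float32(86.89916), [np.float32(0.10198826), np.float32(0.05714867)])
fan (472.0, 220.0) (191.3811492919922, 334.1054992675781) [ 0.4684 -0.2354  0.0112] 0.0067 (array([ 0.4676003, -0.2395548], dtype=float32), np.float32(-3.033157), [np.float32(0.08147907), np.float32(0.064794205)]) (array([ 0.4683629 , -0.23233193], dtype=float32), np.float32(89.958046), [np.float32(0.07213243), np.float32(0.06595123)])
steel (527.5, 223.0) (134.96096801757812, 360.748779296875) [ 0.4583 -0.3869  0.0056] 0.0052 (array([ 0.45710877, -0.3884238 ], dtype=float32), np.float32(89.09195), [np.float32(0.14850971), np.float32(0.08681538)]) (array([ 0.46045887, -0.38347068], dtype=float32), np.float32(86.81988), [np.float32(0.14367753), np.float32(0.08036351)])
```

Run:
```python
from h import *
q=lambda x,y:(x/4.4+190-.4,y/4.4+170-.4)
def seg(a,b,z):
    A,B=onz('top',q(*a),z),onz('top',q(*b),z); d=B-A; print(((A+B)/2).round(4),np.degrees(np.arctan2(d[1],d[0]))%180,np.linalg.norm(d[:2]))
print(onz('top',q(655,222),.091)); 
seg((658,170),(652,291),.063)   # controller
seg((637,148),(655,316),.041) # battery
seg((197,105),(196,249),.071) # valve
t=cv2.imread("pics/a_top.png");O=((8,150,120),(19,255,255))
r,p=blob(t,*O,(215,180,255,240),7); print(rect('top',p,.071))
R=Ro.from_quat(get_obs()['orientation']).as_matrix();print(R.round(3))
```

```text
[0.46141016 0.12357934 0.091     ]
[0.4604 0.1223 0.063 ] 175.97588609393648 0.07155760678537801
[0.4627 0.1266 0.041 ] 4.880057158496328 0.10140931603722121
[0.4951 0.3893 0.071 ] 179.69943903367943 0.08491608749658525
(array([0.4946436 , 0.38992307], dtype=float32), np.float32(-0.004268868), [np.float32(0.0830318), np.float32(0.04115742)])
[[-0.898  0.44  -0.001]
 [ 0.44   0.898 -0.001]
 [ 0.    -0.001 -1.   ]]
```

```bash
cat > plan.py <<'E'
import sys
from h import *
# usage: plan.py x y z jaw_deg
x,y,z,a=map(float,sys.argv[1:5])
o=get_obs();R=Ro.from_quat(o['orientation']).as_matrix()
a=np.radians(a); X=np.array([-np.sin(a),np.cos(a),0]);Yv=np.array([np.cos(a),np.sin(a),0])
G=np.c_[X,Yv,[0,0,-1]]
rv=Ro.from_matrix(R.T@G).as_rotvec(degrees=True)
d=np.array([x,y,z])-o['tool_pos']
print("t",round(o['time_s'],2),"pos",o['tool_pos'].round(4),"jaw",round(np.degrees(np.arctan2(R[1,1],R[0,1])),1),"F",o['force'].round(1),"w",round(o['grip_width'],4),"q6",round(o['qpos'][5],2))
print("turn units",(rv/6).round(2),"| shift units before turn",(R.T@d/.04).round(2),"after turn",(G.T@d/.04).round(2))
E
python3 plan.py 0.4614 0.1236 0.2 86
```

```text
t 0.15 pos [0.2529 0.516  0.2218] jaw 63.9 F [0.5 0.2 0.1] w 0.094 q6 -0.12
turn units [-0.01 -0.   -3.69] | shift units before turn [-9.   -6.51  0.55] after turn [-5.88 -9.42  0.55]
```

```bash
python3 -m crank '[[0,0,0.14,0,0,-0.92,1],[0,0,0.14,0,0,-0.92,1],[0,0,0.14,0,0,-0.92,1],[0,0,0.13,0,0,-0.93,1],[-0.2,-0.35,0,0,0,0,1],[-0.45,-0.72,0,0,0,0,1],[-0.45,-0.72,0,0,0,0,1],[-0.45,-0.72,0,0,0,0,1]]'
python3 -m crank '[[-0.45,-0.72,0,0,0,0,1],[-0.45,-0.72,0,0,0,0,1],[-0.45,-0.72,0,0,0,0,1],[-0.45,-0.72,0,0,0,0,1],[-0.45,-0.72,0,0,0,0,1],[-0.45,-0.72,0,0,0,0,1],[-0.45,-0.72,0,0,0,0,1],[-0.4,-0.72,0,0,0,0,1]]'
python3 plan.py 0.4614 0.1236 0.2 86
```

```text
time_s: 0.82
tool_pos: [0.3084, 0.4097, 0.2004]
orientation: [0.035, 0.999, -0.0, 0.0]
force: [1.0, 0.1, 0.2]
grip_width: 0.0938
time_s: 1.48
tool_pos: [0.4341, 0.1696, 0.2008]
orientation: [0.036, 0.999, -0.0, 0.0]
force: [0.6, 0.5, -0.3]
grip_width: 0.0941
t 1.48 pos [0.4341 0.1696 0.2008] jaw 85.8 F [ 0.6  0.5 -0.3] w 0.0941 q6 -1.27
turn units [-0.    0.01 -0.03] | shift units before turn [-0.76 -1.1   0.02] after turn [-0.76 -1.1   0.02]
```

```bash
python3 -m crank '[[-0.38,-0.57,0,0,0,0,1],[-0.38,-0.56,0,0,0,0,1],[0,0,0,0,0,0,1]]'
python3 - <<'E'
from h import *
o=get_obs();im=camera('wrist');cv2.imwrite("pics/c_fan.png",im);np.save("c.npy",np.r_[o['tool_pos'],o['orientation']]);print(o['tool_pos'],o['time_s'])
E
python3 plan.py 0.4614 0.1236 0.2 86
```

```text
time_s: 1.73
tool_pos: [0.463, 0.1203, 0.2007]
orientation: [0.038, 0.999, -0.001, 0.001]
force: [0.1, 0.6, 0.1]
grip_width: 0.0938
[0.46297877 0.1202739  0.20068946] 1.7333
t 1.78 pos [0.4615 0.1223 0.2006] jaw 85.7 F [0.  0.3 0.1] w 0.0939 q6 -1.38
turn units [-0.01  0.   -0.06] | shift units before turn [0.01 0.03 0.01] after turn [0.01 0.03 0.01]
```

View pics/c_fan.png

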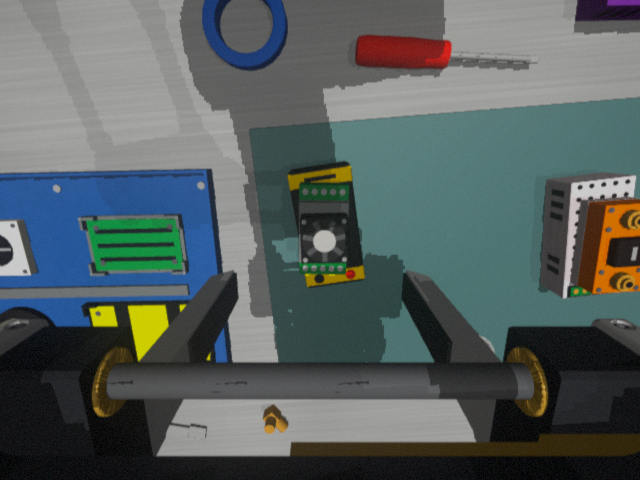

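Run:
```python
from h import *
im=cv2.imread("pics/c_fan.png");cv2.imwrite("pics/c_fan2.png",cv2.resize(im[150:300,270:390],None,fx=4,fy=4,interpolation=cv2.INTER_CUBIC))
```

```text
(no output)
```

View pics/c_fan2.png

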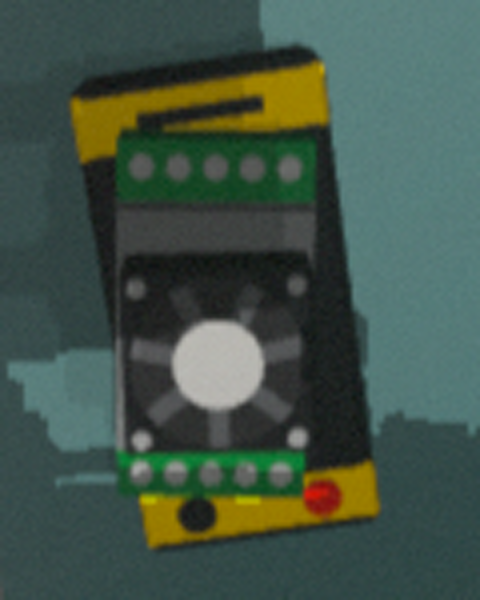

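Run:
```python
from h import *
v=np.load("c.npy");o=dict(tool_pos=v[:3],orientation=v[3:])
q=lambda p:(p[0]/4+270-.4,p[1]/4+150-.4)
P=[onz('wrist',q(p),.091,o) for p in((136,289),(297,285),(142,440),(298,437),(218,365))]
for p in P: print(p.round(4))
print(np.mean(P[:4],0).round(4)); an=lambda a,b:np.degrees(np.arctan2(*(P[b]-P[a])[:2][::-1]))
print(an(0,1),an(2,3),an(0,2),an(1,3))
Q=[onz('wrist',q(p),.063,o) for p in((116,168),(316,165),(118,472),(305,472))]
for p in Q: print(p.round(4))
P=Q;print(an(0,1),an(2,3),an(0,2),an(1,3))
```

```text
[0.4463 0.1079 0.091 ]
[0.4479 0.1408 0.091 ]
[0.479  0.1062 0.091 ]
[0.4808 0.1392 0.091 ]
[0.4637 0.1235 0.091 ]
[0.4635 0.1235 0.091 ]
87.10908869750543 86.83739462021538 -2.892090784303904 -2.9146652046286903
[0.425 0.104 0.063]
[0.4277 0.148  0.063 ]
[0.4961 0.0978 0.063 ]
[0.4994 0.1416 0.063 ]
86.49410552629895 85.67801586629258 -4.964600191317449 -5.119924107776743
```

```bash
python3 plan.py 0.463 0.1235 0.092 87
```

```text
t 1.78 pos [0.4615 0.1223 0.2006] jaw 85.7 F [0.  0.3 0.1] w 0.0939 q6 -1.38
turn units [-0.01  0.   -0.22] | shift units before turn [-0.03  0.03  2.71] after turn [-0.04  0.03  2.71]
```

```bash
python3 -m crank '[[-0.03,0.03,0.6,0,0,-0.22,1],[0,0,0.8,0,0,0,1],[0,0,0.8,0,0,0,1],[0,0,0.4,0,0,0,1],[0,0,0.1,0,0,0,1],[0,0,0,0,0,0,1],[0,0,0,0,0,0,0.2]]' 12
python3 plan.py 0.463 0.1235 0.092 87
```

```text
time_s: 2.37
tool_pos: [0.4625, 0.1265, 0.0933]
orientation: [0.023, 1.0, 0.0, 0.001]
force: [0.1, 0.6, 0.7]
grip_width: 0.09
t 2.37 pos [0.4625 0.1265 0.0933] jaw 87.3 F [0.1 0.6 0.7] w 0.09 q6 -1.4
turn units [0.   0.01 0.06] | shift units before turn [-0.02 -0.07  0.03] after turn [-0.02 -0.07  0.03]
```

```bash
python3 -m crank '[[-0.02,-0.07,0.03,0,0,0,0],[0,0,0,0,0,0,-1],[0,0,0,0,0,0,-1],[0,0,0,0,0,0,-1],[0,0,0,0,0,0,-1],[0,0,0,0,0,0,-1],[0,0,0,0,0,0,-1]]' 12
python3 plan.py 0.463 0.1235 0.092 87
```

```text
time_s: 2.95
tool_pos: [0.4629, 0.1233, 0.0914]
orientation: [0.023, 1.0, 0.0, 0.0]
force: [-0.0, -0.5, -0.3]
grip_width: 0.0439
t 2.95 pos [0.4629 0.1233 0.0914] jaw 87.3 F [-0.  -0.5 -0.3] w 0.0439 q6 -1.41
turn units [0.   0.   0.06] | shift units before turn [-0.    0.01 -0.02] after turn [-0.    0.01 -0.02]
```

```bash
python3 -m crank '[[0,0,0,0,0,0,-1],[0,0,0,0,0,0,-1],[0,0,-0.1,0,0,0,-1],[0,0,-0.5,0,0,0,-1],[0,0,-0.8,0,0,0,-1],[0,0,-0.8,0,0,0,-1],[0,0,-0.6,0,0,0,-1]]'
python3 - <<'E'
from h import *
q=lambda p:(p[0]/4+375-.4,p[1]/4+140-.4)
P=[onz('top',q(p),.014) for p in((338,276),(432,277),(430,372),(335,368))]
print(np.round(P,4),np.mean(P,0))
E
python3 plan.py 0.4684 -0.2345 0.2 87.2
```

```text
time_s: 3.53
tool_pos: [0.4633, 0.1233, 0.2057]
orientation: [0.023, 1.0, 0.0, 0.001]
force: [1.1, 0.7, -0.2]
grip_width: 0.0401
[[ 0.4981 -0.2046  0.014 ]
 [ 0.4964 -0.2676  0.014 ]
 [ 0.4323 -0.2629  0.014 ]
 [ 0.436  -0.1996  0.014 ]] [ 0.46568055 -0.23367295  0.014     ]
t 3.53 pos [0.4633 0.1233 0.2057] jaw 87.3 F [ 1.1  0.7 -0.2] w 0.0401 q6 -1.41
turn units [0.   0.02 0.02] | shift units before turn [-0.54 -8.93  0.14] after turn [-0.56 -8.93  0.14]
```

```bash
python3 -m crank '[[0,-0.4,0,0,0,0,-1],[-0.05,-0.88,0,0,0,0,-1],[-0.05,-0.88,0,0,0,0,-1],[-0.05,-0.88,0,0,0,0,-1],[-0.05,-0.88,0,0,0,0,-1],[-0.05,-0.88,0,0,0,0,-1],[-0.05,-0.88,0,0,0,0,-1],[-0.05,-0.88,0,0,0,0,-1]]' 
python3 -m crank '[[-0.05,-0.88,0,0,0,0,-1],[-0.05,-0.8,0,0,0,0,-1],[-0.05,-0.4,0,0,0,0,-1],[0,0,0,0,0,0,-1],[0,0,0,0,0,0,-1],[0,0,0,0,0,0,-1]]' 
python3 plan.py 0.4684 -0.2345 0.2 87.2
python3 - <<'E'
from h import *
o=get_obs();im=camera('wrist');cv2.imwrite("pics/d_fan.png",im);np.save("c.npy",np.r_[o['tool_pos'],o['orientation']])
E
```

```text
time_s: 4.2
tool_pos: [0.4643, -0.1411, 0.2035]
orientation: [0.023, 1.0, 0.0, 0.0]
force: [0.4, 0.1, -0.2]
grip_width: 0.0399
time_s: 4.7
tool_pos: [0.4664, -0.2219, 0.2031]
orientation: [0.023, 1.0, 0.001, -0.0]
force: [-0.3, 0.1, -0.5]
grip_width: 0.0401
t 4.7 pos [ 0.4664 -0.2219  0.2031] jaw 87.3 F [-0.3  0.1 -0.5] w 0.0401 q6 -2.1
turn units [ 0.01 -0.01  0.02] | shift units before turn [-0.06 -0.31  0.08] after turn [-0.06 -0.31  0.08]
```

View pics/d_fan.png

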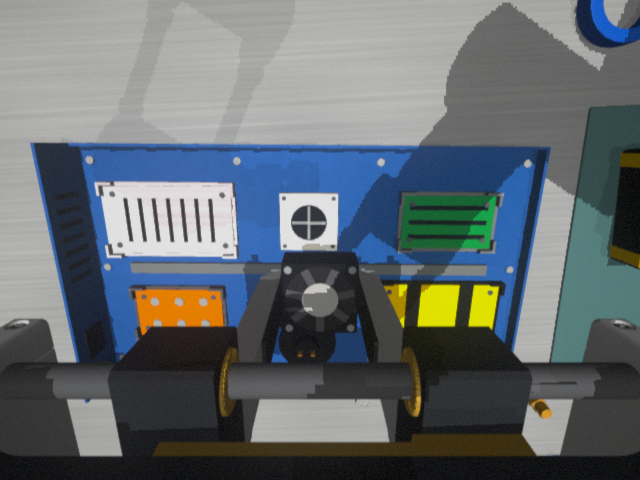

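Run:
```python
from h import *
v=np.load("c.npy");o=dict(tool_pos=v[:3],orientation=v[3:])
im=cv2.imread("pics/d_fan.png")
f=lambda p,z=.014:onz('wrist',p,z,o).round(4)
P=[f(p) for p in((280,194),(337.5,193),(338,249),(281,250.5))];print(P,np.mean(P,0))
print("hub plate",f((308,222.5)))
S=[f(p,.008) for p in((98,183),(235,183),(235,255),(105,257))];print("steel",S,np.mean(S,0))
G=((45,90,60),(85,255,255))
r,p=blob(im,*G,(395,190,505,255),7);print(r,rect('wrist',p,.008,o))
cv2.imwrite("pics/d2.png",cv2.resize(im[170:270,90:350],None,fx=3,fy=3,interpolation=cv2.INTER_CUBIC))
# fan in hand
print("hub held",f((319.5,300.5),v[2]))
```

```text
[array([ 0.4369, -0.2615,  0.014 ]), array([ 0.4386, -0.202 ,  0.014 ]), array([ 0.4994, -0.2034,  0.014 ]), array([ 0.4982, -0.2652,  0.014 ])] [ 0.468275 -0.233025  0.014   ]
hub plate [ 0.4685 -0.2342  0.014 ]
steel [array([ 0.4174, -0.4513,  0.008 ]), array([ 0.424 , -0.3084,  0.008 ]), array([ 0.5028, -0.3173,  0.008 ]), array([ 0.4984, -0.4615,  0.008 ])] [ 0.46065  -0.384625  0.008   ]
((448.4161376953125, 221.95997619628906), (94.61539459228516, 53.15135955810547), 0.7440592050552368) (array([ 0.476939  , -0.08317708], dtype=float32), np.float32(86.57907), [np.float32(0.10005497), np.float32(0.05872634)])
hub held [ 0.4677 -0.2222  0.2031]
```

View pics/d2.png

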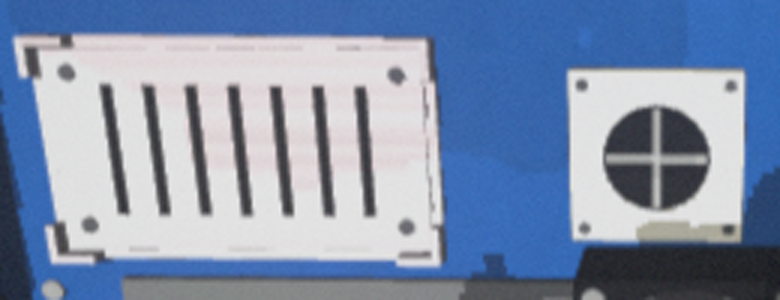

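```bash
python3 plan.py 0.468 -0.2338 0.042 87.2
```

```text
t 4.75 pos [ 0.4665 -0.2216  0.2032] jaw 87.4 F [0.6 0.4 0.5] w 0.0398 q6 -2.1
turn units [ 0.01 -0.    0.03] | shift units before turn [-0.05 -0.31  4.03] after turn [-0.05 -0.3   4.03]
```

```bash
python3 -m crank '[[-0.05,-0.3,0.3,0,0,0.03,-1],[0,0,0.8,0,0,0,-1],[0,0,0.8,0,0,0,-1],[0,0,0.8,0,0,0,-1],[0,0,0.8,0,0,0,-1],[0,0,0.4,0,0,0,-1],[0,0,0.13,0,0,0,-1],[0,0,0,0,0,0,-1]]' 
python3 plan.py 0.468 -0.2338 0.035 87.2
```

```text
time_s: 5.42
tool_pos: [0.4673, -0.234, 0.0403]
orientation: [0.024, 1.0, 0.001, -0.001]
force: [0.8, 0.1, -0.1]
grip_width: 0.0397
t 5.42 pos [ 0.4673 -0.234   0.0403] jaw 87.2 F [ 0.8  0.1 -0.1] w 0.0397 q6 -2.12
turn units [ 0.02 -0.03  0.  ] | shift units before turn [-0.02  0.01  0.13] after turn [-0.02  0.01  0.13]
```

```bash
python3 -m crank '[[0,0,0.04,0,0,0,-1],[0,0,0.04,0,0,0,-1],[0,0,0,0,0,0,-1],[0,0,0,0,0,0,-1]]' 
python3 -m crank '[[0,0,0.03,0,0,0,-1],[0,0,0,0,0,0,-1]]' 
python3 -m crank '[[0,0,0.03,0,0,0,-1],[0,0,0,0,0,0,-1]]'
```

```text
time_s: 5.75
tool_pos: [0.469, -0.2354, 0.0399]
orientation: [0.025, 1.0, -0.001, 0.001]
force: [-0.0, 0.3, -0.8]
grip_width: 0.04
time_s: 5.92
tool_pos: [0.4685, -0.2351, 0.0381]
orientation: [0.025, 1.0, -0.0, 0.0]
force: [-0.4, -0.1, -0.4]
grip_width: 0.0399
time_s: 6.08
tool_pos: [0.4682, -0.235, 0.0364]
orientation: [0.025, 1.0, 0.0, 0.0]
force: [-0.9, -0.2, 0.3]
grip_width: 0.0394
```

```bash
for i in 1 2 3; do python3 -m crank '[[0,0,0.03,0,0,0,-1],[0,0,0,0,0,0,-1]]' | grep -E "pos|force"; done
```

```text
tool_pos: [0.4681, -0.2349, 0.0351]
force: [0.0, -0.3, 0.1]
tool_pos: [0.4682, -0.2349, 0.0338]
force: [0.4, -0.2, -0.2]
tool_pos: [0.4683, -0.235, 0.0333]
force: [-0.1, -0.3, 3.0]
```

```bash
python3 -m crank '[[0,0,0,0,0,0,0.2],[0,0,0,0,0,0,0.2],[0,0,0,0,0,0,0.3],[0,0,0,0,0,0,0.3],[0,0,-0.2,0,0,0,0.3],[0,0,-0.7,0,0,0,0.3],[0,0,-0.8,0,0,0,0.5],[0,0,-0.8,0,0,0,0.6]]' 
python3 -m crank '[[0,0,-0.8,0,0,0,0.6],[0,0,-0.8,0,0,0,0.6],[0,0,0,0,0,0,0.6]]'
python3 - <<'E'
from h import *
o=get_obs();im=camera('wrist');cv2.imwrite("pics/e.png",im);np.save("c.npy",np.r_[o['tool_pos'],o['orientation']])
E
python3 plan.py 0.461 0.1225 0.2 86
```

```text
time_s: 7.25
tool_pos: [0.4677, -0.2346, 0.134]
orientation: [0.025, 1.0, 0.0, -0.001]
force: [-0.4, -0.7, 0.3]
grip_width: 0.071
time_s: 7.5
tool_pos: [0.4716, -0.2371, 0.204]
orientation: [0.025, 1.0, -0.004, 0.006]
force: [1.1, -0.2, 0.9]
grip_width: 0.075
t 7.55 pos [ 0.4702 -0.2363  0.201 ] jaw 87.2 F [-0.  -0.2  0.5] w 0.0751 q6 -2.12
turn units [-0.04  0.07  0.2 ] | shift units before turn [ 0.67  8.95 -0.02] after turn [0.86 8.93 0.02]
```

View pics/e.png

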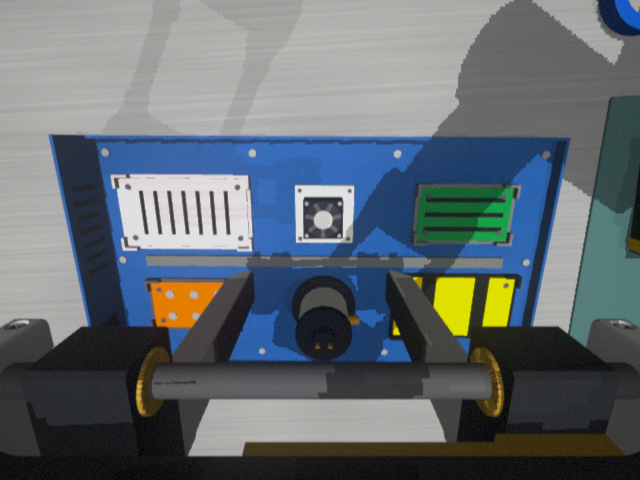

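```bash
python3 -m crank '[[0,0.4,0,0,0,0,0.6],[0.08,0.9,0,0,0,0,0.6],[0.08,0.9,0,0,0,0,0.6],[0.08,0.9,0,0,0,0.1,0.6],[0.08,0.9,0,0,0,0.1,0.6],[0.08,0.9,0,0,0,0.1,0.6],[0.08,0.9,0,0,0,0,0.6],[0.08,0.9,0,0,0,0,0.6]]' 
python3 -m crank '[[0.08,0.9,0,0,0,0,0.6],[0.08,0.8,0,0,0,0,0.6],[0.0,0.5,0,0,0,0,0.6],[0,0,0,0,0,0,0.6],[0,0,0,0,0,0,0.6]]' 
python3 plan.py 0.4615 0.1225 0.1 85.5
```

```text
time_s: 8.22
tool_pos: [0.4611, 0.0356, 0.1958]
orientation: [0.041, 0.999, 0.0, -0.001]
force: [0.4, 0.0, 0.5]
grip_width: 0.0751
time_s: 8.63
tool_pos: [0.4623, 0.1225, 0.1958]
orientation: [0.039, 0.999, -0.001, -0.001]
force: [0.2, 0.0, -0.4]
grip_width: 0.0753
t 8.63 pos [0.4623 0.1225 0.1958] jaw 85.5 F [ 0.2  0.  -0.4] w 0.0753 q6 -1.38
turn units [-0.01 -0.02  0.  ] | shift units before turn [0.02 0.   2.4 ] after turn [ 0.02 -0.    2.4 ]
```

Run:
```python
from h import *
o=get_obs();im=camera('wrist');np.save("c.npy",np.r_[o['tool_pos'],o['orientation']])
cv2.imwrite("pics/f.png",cv2.resize(im[150:300,260:400],None,fx=4,fy=4,interpolation=cv2.INTER_CUBIC))
```

```text
(no output)
```

View pics/f.png

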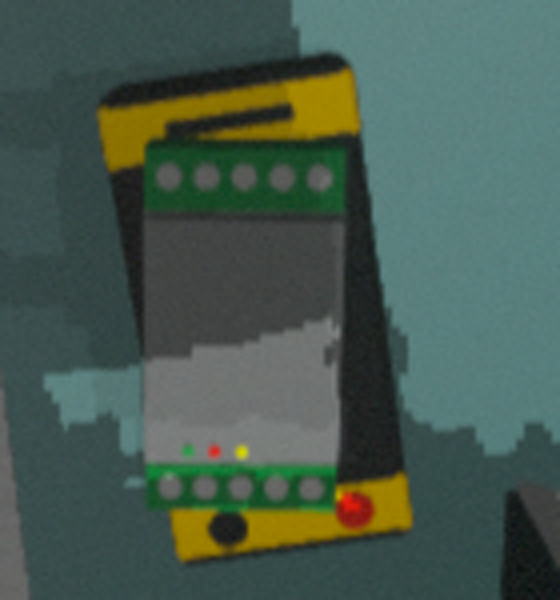

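Run:
```python
from h import *
v=np.load("c.npy");o=dict(tool_pos=v[:3],orientation=v[3:])
q=lambda p:(p[0]/4+260-.4,p[1]/4+150-.4)
def rep(pts,z):
    P=[onz('wrist',q(p),z,o) for p in pts];print(np.mean(P,0).round(4),rect('wrist',[q(p) for p in pts],z,o))
rep(((146,147),(346,152),(337,506),(147,508)),.063)
rep(((100,108),(353,68),(411,528),(180,562)),.041)
```

```text
[0.4619 0.1231 0.063 ] (array([0.46186355, 0.12306838], dtype=float32), np.float32(-4.767704), [np.float32(0.082002364), np.float32(0.043293275)])
[0.466  0.1272 0.041 ] (array([0.46601003, 0.12717311], dtype=float32), np.float32(4.076755), [np.float32(0.114455506), np.float32(0.058865916)])
```

```bash
python3 -m crank '[[0.02,0,0.4,0,0,0,0.5],[0,0,0.8,0,0,0,0.4],[0,0,0.8,0,0,0,0.3],[0,0,0.8,0,0,0,0.3],[0,0,0.4,0,0,0,0.3],[0,0,0.1,0,0,0,0.3],[0,0,0,0,0,0,0.3],[0,0,0,0,0,0,0.3]]' 20
python3 plan.py 0.4615 0.1228 0.0625 85.4
```

```text
time_s: 9.35
tool_pos: [0.4633, 0.1213, 0.0655]
orientation: [0.041, 0.999, -0.0, 0.0]
force: [0.6, -0.2, 0.6]
grip_width: 0.0612
t 9.35 pos [0.4633 0.1213 0.0655] jaw 85.3 F [ 0.6 -0.2  0.6] w 0.0612 q6 -1.38
turn units [ 0.    0.01 -0.02] | shift units before turn [0.05 0.03 0.07] after turn [0.05 0.03 0.07]
```

```bash
python3 -m crank '[[0.05,0.03,0.07,0,0,0,0],[0,0,0,0,0,0,-0.1],[0,0,0,0,0,0,-1],[0,0,0,0,0,0,-1],[0,0,0,0,0,0,-1],[0,0,0,0,0,0,-1]]' 20
python3 -m crank '[[0,0,-0.1,0,0,0,-1],[0,0,-0.4,0,0,0,-1],[0,0,-0.8,0,0,0,-1],[0,0,-0.8,0,0,0,-1],[0,0,-0.8,0,0,0,-1],[0,0,-0.5,0,0,0,-1],[0,0,0,0,0,0,-1]]' 20
python3 plan.py 0.4763 -0.084 0.2 -2.8
```

```text
time_s: 9.85
tool_pos: [0.4611, 0.1236, 0.063]
orientation: [0.04, 0.999, 0.0, 0.001]
force: [-1.1, -0.2, 5.4]
grip_width: 0.0436
time_s: 10.43
tool_pos: [0.4634, 0.1241, 0.2025]
orientation: [0.04, 0.999, 0.001, 0.005]
force: [0.6, 0.7, -1.0]
grip_width: 0.0441
t 10.43 pos [0.4634 0.1241 0.2025] jaw 85.4 F [ 0.6  0.7 -1. ] w 0.0441 q6 -1.37
turn units [ 0.08  0.05 14.7 ] | shift units before turn [-0.74 -5.16  0.06] after turn [-5.18  0.58  0.06]
```

```bash
python3 -m crank '[[0,0,0,0,0,0.7,-1],[0,0,0,0,0,1,-1],[0,0,0,0,0,1,-1],[0,0,0,0,0,1,-1],[0,0,0,0,0,1,-1],[0,0,0,0,0,1,-1],[0,0,0,0,0,1,-1],[0,0,0,0,0,1,-1]]' 
python3 -m crank '[[0,0,0,0,0,1,-1],[0,0,0,0,0,1,-1],[0,0,0,0,0,1,-1],[0,0,0,0,0,1,-1],[0,0,0,0,0,1,-1],[0,0,0,0,0,1,-1],[0,0,0,0,0,1,-1],[0,0,0,0,0,0,-1]]' 
python3 plan.py 0.4763 -0.084 0.2 -2.8
```

```text
time_s: 11.1
tool_pos: [0.4594, 0.1235, 0.1962]
orientation: [0.432, 0.902, -0.001, -0.001]
force: [0.7, 0.5, -2.0]
grip_width: 0.0435
time_s: 11.77
tool_pos: [0.4595, 0.1235, 0.1963]
orientation: [0.725, 0.689, -0.001, -0.001]
force: [-0.1, -0.3, -0.7]
grip_width: 0.0439
t 11.77 pos [0.4595 0.1235 0.1963] jaw -2.9 F [-0.1 -0.3 -0.7] w 0.0439 q6 0.17
turn units [-0.03  0.   -0.02] | shift units before turn [-5.16  0.68 -0.09] after turn [-5.16  0.67 -0.09]
```

```bash
python3 -m crank '[[-0.4,0.05,0,0,0,0,-1],[-0.9,0.12,0,0,0,0,-1],[-0.9,0.12,0,0,0,0,-1],[-0.9,0.12,0,0,0,0,-1],[-0.9,0.12,0,0,0,0,-1],[-0.8,0.1,0,0,0,0,-1],[-0.35,0.04,0,0,0,0,-1],[0,0,0,0,0,0,-1]]' 
python3 plan.py 0.4763 -0.084 0.037 -2.8
python3 - <<'E'
from h import *
o=get_obs();im=camera('wrist');cv2.imwrite("pics/g.png",im);np.save("c.npy",np.r_[o['tool_pos'],o['orientation']])
E
```

```text
time_s: 12.43
tool_pos: [0.477, -0.0865, 0.1968]
orientation: [0.725, 0.689, -0.001, -0.0]
force: [0.1, 0.9, -1.3]
grip_width: 0.0441
t 12.43 pos [ 0.477  -0.0865  0.1968] jaw -2.9 F [ 0.1  0.9 -1.3] w 0.0441 q6 -0.27
turn units [-0.01  0.01 -0.02] | shift units before turn [ 0.07 -0.02  3.99] after turn [ 0.06 -0.02  3.99]
```

View pics/g.png

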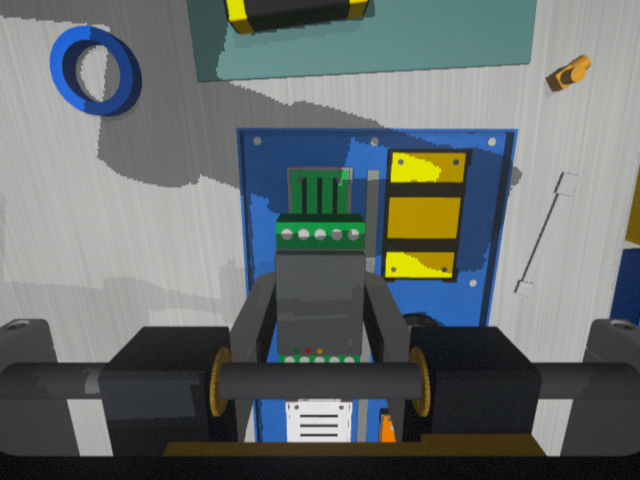

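Run:
```python
from h import *
v=np.load("c.npy");o=dict(tool_pos=v[:3],orientation=v[3:]);im=cv2.imread("pics/g.png")
a=onz('wrist',(320,215),v[2],o);b=onz('wrist',(321,366),v[2],o);print(a,b,(a+b)/2-v[:3])
r,p=blob(im,(22,120,90),(35,255,255),(375,140,475,285),25);print(r,rect('wrist',p,.008,o))
```

```text
[ 0.47986743 -0.04226195  0.19679809] [ 0.47611111 -0.12727902  0.19679809] [0.0009808  0.00176077 0.        ]
((422.1205139160156, 218.02935791015625), (87.41617584228516, 147.72032165527344), 11.188799858093262) (array([ 0.5848241 , -0.09462899], dtype=float32), np.float32(78.678314), [np.float32(0.15627946), np.float32(0.0884467)])
```

```bash
python3 -m crank '[[0.02,-0.02,0.4,0,0,0,-1],[0,0,0.8,0,0,0,-1],[0,0,0.8,0,0,0,-1],[0,0,0.8,0,0,0,-1],[0,0,0.7,0,0,0,-1],[0,0,0.4,0,0,0,-1],[0,0,0.05,0,0,0,-1],[0,0,0,0,0,0,-1]]' 
python3 plan.py 0.4763 -0.0852 0.03 -2.8
```

```text
time_s: 13.15
tool_pos: [0.4753, -0.0812, 0.039]
orientation: [0.724, 0.69, -0.001, -0.002]
force: [-0.3, -0.5, -0.9]
grip_width: 0.0442
t 13.15 pos [ 0.4753 -0.0812  0.039 ] jaw -2.7 F [-0.3 -0.5 -0.9] w 0.0442 q6 -0.27
turn units [-0.03 -0.01  0.02] | shift units before turn [-0.1   0.03  0.22] after turn [-0.1   0.03  0.22]
```

```bash
python3 -m crank '[[-0.08,0.02,0.05,0,0,0,-1],[0,0,0.05,0,0,0,-1],[0,0,0,0,0,0,-1]]'  | grep -E "pos|force"; for i in 1 2 3 4; do python3 -m crank '[[0,0,0.03,0,0,0,-1],[0,0,0,0,0,0,-1]]' | grep -E "pos|force"; done
```

```text
tool_pos: [0.478, -0.0861, 0.037]
force: [0.8, -0.2, -2.6]
tool_pos: [0.4774, -0.086, 0.0354]
force: [0.5, 0.1, -1.1]
tool_pos: [0.4771, -0.086, 0.0338]
force: [-0.5, -0.3, -1.3]
tool_pos: [0.4769, -0.0859, 0.0323]
force: [-0.2, 0.0, -1.0]
tool_pos: [0.4769, -0.0859, 0.031]
force: [0.4, -0.0, -1.1]
```

```bash
for i in 1 2 3; do python3 -m crank '[[0,0,0.025,0,0,0,-1],[0,0,0,0,0,0,-1]]' | grep -E "pos|force"; done
```

```text
tool_pos: [0.4769, -0.0859, 0.0301]
force: [0.5, 0.9, -2.1]
tool_pos: [0.477, -0.0859, 0.0291]
force: [0.1, -0.8, -0.7]
tool_pos: [0.4771, -0.0859, 0.0289]
force: [-2.2, 2.0, 4.5]
```

```bash
python3 -m crank '[[0,0,0,0,0,0,0.1],[0,0,0,0,0,0,0.25],[0,0,0,0,0,0,0.25],[0,0,0,0,0,0,0.25],[0,0,-0.2,0,0,0,0.25],[0,0,-0.7,0,0,0,0.3],[0,0,-0.8,0,0,0,0.5],[0,0,-0.8,0,0,0,0.7]]' 
python3 -m crank '[[0,0,-0.8,0,0,0,0.8],[0,0,-0.8,0,0,1,0.9],[0,0,0,0,0,1,0.9],[0,0,0,0,0,1,0.9],[0,0,0,0,0,1,0.9],[0,0,0,0,0,1,0.9],[0,0,0,0,0,1,0.9],[0,0,0,0,0,1,0.9]]' 
python3 -m crank '[[0,0,0,0,0,1,0.9],[0,0,0,0,0,1,0.9],[0,0,0,0,0,1,0.9],[0,0,0,0,0,1,0.9],[0,0,0,0,0,1,0.9],[0,0,0,0,0,1,0.9],[0,0,0,0,0,0.8,0.9],[0,0,0,0,0,0,0.9]]' 
python3 plan.py 0.4645 0.127 0.2 -85.6
```

```text
time_s: 15.23
tool_pos: [0.4764, -0.0858, 0.1294]
orientation: [0.724, 0.689, -0.0, -0.001]
force: [1.6, -0.3, -0.6]
grip_width: 0.0713
time_s: 15.9
tool_pos: [0.4769, -0.0859, 0.1928]
orientation: [0.924, 0.382, 0.0, 0.0]
force: [-0.3, 0.1, -0.2]
grip_width: 0.0894
time_s: 16.57
tool_pos: [0.477, -0.0859, 0.1927]
orientation: [0.999, 0.037, 0.0, 0.0]
force: [-0.9, -0.2, 0.0]
grip_width: 0.0895
t 16.57 pos [ 0.477  -0.0859  0.1927] jaw -85.7 F [-0.9 -0.2  0. ] w 0.0895 q6 1.17
turn units [ 0.   -0.   -0.02] | shift units before turn [ 0.09 -5.33 -0.18] after turn [ 0.1  -5.33 -0.18]
```

```bash
python3 -m crank '[[0,-0.4,-0.1,0,0,0,0.9],[0.02,-0.9,-0.1,0,0,0,0.9],[0.02,-0.9,0,0,0,0,0.9],[0.02,-0.9,0,0,0,0,0.9],[0.02,-0.9,0,0,0,0,0.9],[0.02,-0.9,0,0,0,0,0.9],[0,-0.43,0,0,0,0,0.9],[0,0,0,0,0,0,0.9]]' |grep pos
python3 -m crank '[[0,0,0,0,0,0,0.9],[0,0,0,0,0,0,0.9]]' |grep pos
python3 - <<'E'
from h import *
o=get_obs();im=camera('wrist');cv2.imwrite("pics/i.png",im);np.save("c.npy",np.r_[o['tool_pos'],o['orientation']])
E
```

```text
tool_pos: [0.4642, 0.1303, 0.2007]
tool_pos: [0.4648, 0.1262, 0.2004]
```

View pics/i.png

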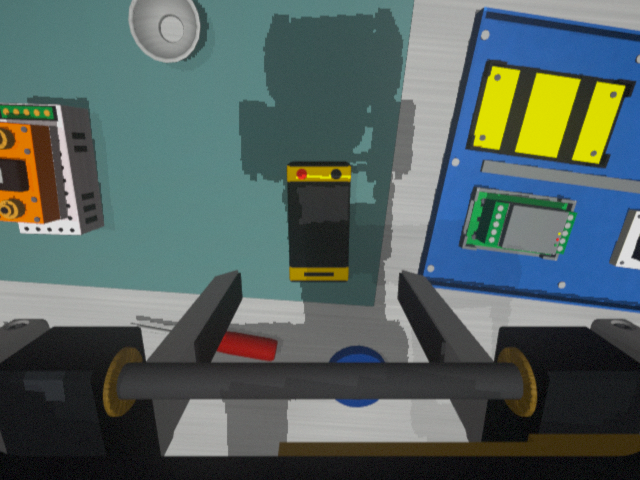

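```bash
python3 - <<'E'
from h import *
v=np.load("c.npy");o=dict(tool_pos=v[:3],orientation=v[3:]);im=cv2.imread("pics/i.png")
p=((288,165),(350.5,165),(349,280.5),(290,280.5));print(rect('wrist',p,.041,o))
E
python3 plan.py 0.4645 0.1268 0.032 -85.5
```

```text
(array([0.46657234, 0.12604868], dtype=float32), np.float32(5.051635), [np.float32(0.11519889), np.float32(0.05796665)])
t 17.45 pos [0.4649 0.1259 0.2004] jaw -85.6 F [0.2 0.3 0.1] w 0.0892 q6 1.62
turn units [ 0.01 -0.   -0.02] | shift units before turn [-0.01 -0.03  4.21] after turn [-0.01 -0.02  4.21]
```

```bash
python3 -m crank '[[0.03,-0.01,0.4,0,0,0,0.9],[0,0,0.8,0,0,0,0.9],[0,0,0.8,0,0,0,0.8],[0,0,0.8,0,0,0,0.8],[0,0,0.8,0,0,0,0.8],[0,0,0.45,0,0,0,0.8],[0,0,0.15,0,0,0,0.8],[0,0,0,0,0,0,0.7]]' 35
python3 plan.py 0.466 0.1265 0.03 -85.2
```

```text
time_s: 18.12
tool_pos: [0.4651, 0.1262, 0.031]
orientation: [0.999, 0.037, -0.002, 0.0]
force: [0.2, 0.1, 0.1]
grip_width: 0.0815
t 18.12 pos [0.4651 0.1262 0.031 ] jaw -85.7 F [0.2 0.1 0.1] w 0.0815 q6 1.62
turn units [ 0.    0.03 -0.09] | shift units before turn [ 0.02 -0.01  0.03] after turn [ 0.02 -0.01  0.03]
```

```bash
python3 -m crank '[[0.02,0,0.02,0,0,-0.06,0.5],[0,0,0,0,0,0,0.4],[0,0,0,0,0,0,-0.5],[0,0,0,0,0,0,-0.5],[0,0,0,0,0,0,-0.5],[0,0,0,0,0,0,-0.5],[0,0,0,0,0,0,-0.5]]' 35
python3 -m crank '[[0,0,-0.1,0,0,0,-0.5],[0,0,-0.4,0,0,0,-0.5],[0,0,-0.7,0,0,0,-0.5],[0,0,-0.7,0,0,0,-0.5],[0,0,-0.7,0,0,0,-0.5],[0,0,-0.8,0,0,0,-0.5],[0,0,-0.8,0,0,0,-0.5],[0,0,0,0,0,0,-0.5]]' 
python3 plan.py 0.586 -0.0897 0.2 -2.8
```

```text
time_s: 18.7
tool_pos: [0.468, 0.1275, 0.0328]
orientation: [0.999, 0.041, 0.002, 0.0]
force: [0.3, -2.1, 7.2]
grip_width: 0.06
time_s: 19.37
tool_pos: [0.4699, 0.1282, 0.2048]
orientation: [0.999, 0.041, 0.005, -0.001]
force: [2.1, -0.3, -4.1]
grip_width: 0.0599
t 19.37 pos [0.4699 0.1282 0.2048] jaw -85.2 F [ 2.1 -0.3 -4.1] w 0.0599 q6 1.61
turn units [  0.07  -0.09 -13.74] | shift units before turn [2.44 5.67 0.14] after turn [-5.3   3.17  0.12]
```

```bash
python3 -m crank '[[0,0,0,0,0,-0.75,-0.5],[0,0,0,0,0,-1,-0.5],[0,0,0,0,0,-1,-0.5],[0,0,0,0,0,-1,-0.5],[0,0,0,0,0,-1,-0.5],[0,0,0,0,0,-1,-0.5],[0,0,0,0,0,-1,-0.5],[0,0,0,0,0,-1,-0.5]]' |grep -E "pos|width"
python3 -m crank '[[0,0,0,0,0,-1,-0.5],[0,0,0,0,0,-1,-0.5],[0,0,0,0,0,-1,-0.5],[0,0,0,0,0,-1,-0.5],[0,0,0,0,0,-1,-0.5],[0,0,0,0,0,-1,-0.5],[0,0,0,0,0,0,-0.5],[0,0,0,0,0,0,-0.5]]' |grep -E "pos|width"
python3 plan.py 0.586 -0.0897 0.2 -2.8
```

```text
tool_pos: [0.4648, 0.1275, 0.1969]
grip_width: 0.0597
tool_pos: [0.4653, 0.1275, 0.1976]
grip_width: 0.0604
t 20.7 pos [0.4653 0.1275 0.1976] jaw -2.9 F [-0.9 -0.8 -6. ] w 0.0604 q6 0.17
turn units [-0.04  0.   -0.02] | shift units before turn [-5.27  3.29 -0.07] after turn [-5.28  3.28 -0.06]
```

```bash
python3 -m crank '[[-0.38,0.24,0,0,0,0,-0.5],[-0.7,0.44,0,0,0,0,-0.5],[-0.75,0.46,0,0,0,0,-0.5],[-0.75,0.46,0,0,0,0,-0.5],[-0.75,0.46,0,0,0,0,-0.5],[-0.75,0.46,0,0,0,0,-0.5],[-0.75,0.46,0,0,0,0,-0.5],[-0.45,0.3,0,0,0,0,-0.5]]' |grep -E "pos|width"
python3 -m crank '[[0,0,0,0,0,0,-0.5],[0,0,0,0,0,0,-0.5]]' |grep -E "pos|width"
python3 - <<'E'
from h import *
o=get_obs();im=camera('wrist');cv2.imwrite("pics/j.png",im);np.save("c.npy",np.r_[o['tool_pos'],o['orientation']])
E
python3 plan.py 0.586 -0.0897 0.2 -2.8
```

```text
tool_pos: [0.5888, -0.0934, 0.1981]
grip_width: 0.06
tool_pos: [0.5874, -0.0908, 0.1978]
grip_width: 0.0596
t 21.58 pos [ 0.5867 -0.0896  0.198 ] jaw -2.9 F [-0.6  0.5 -6. ] w 0.0597 q6 -0.22
turn units [-0.03 -0.02 -0.02] | shift units before turn [-0.   -0.02 -0.05] after turn [-0.   -0.02 -0.05]
```

View pics/j.png

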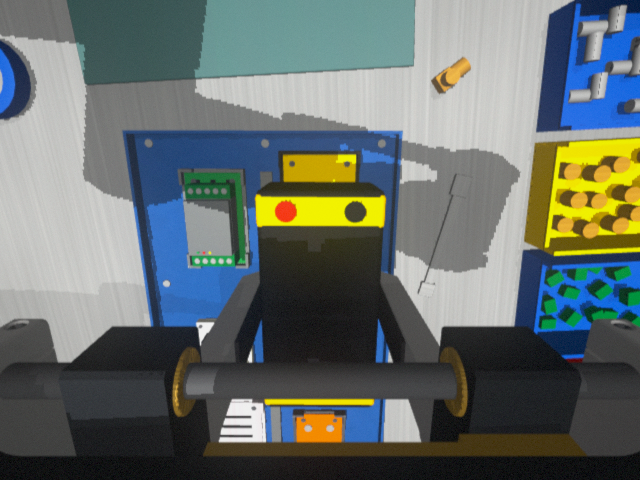

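Run:
```python
from h import *
v=np.load("c.npy");o=dict(tool_pos=v[:3],orientation=v[3:])
z=v[2]+.0085
a=onz('wrist',(320,195),z,o);b=onz('wrist',(321,405),z,o);print(a,b,a-b,(a+b)/2-v[:3])
```

```text
[ 0.59092698 -0.03558018  0.20630454] [ 0.58546341 -0.14977417  0.20630454] [0.00546357 0.11419399 0.        ] [ 0.00080042 -0.00189594  0.0085    ]
```

```bash
python3 plan.py 0.586 -0.088 0.046 -2.8; python3 -m crank '[[0.04,-0.02,0.4,0,0,0,-0.5],[0,0,0.8,0,0,0,-0.5],[0,0,0.8,0,0,0,-0.5],[0,0,0.8,0,0,0,-0.5],[0,0,0.65,0,0,0,-0.5],[0,0,0.3,0,0,0,-0.5],[0,0,0.05,0,0,0,-0.5],[0,0,0,0,0,0,-0.5]]' 
python3 -m crank '[[0,0,0,0,0,0,-0.5]]' >/dev/null
python3 plan.py 0.586 -0.088 0.036 -2.8
```

```text
t 21.58 pos [ 0.5867 -0.0896  0.198 ] jaw -2.9 F [-0.6  0.5 -6. ] w 0.0597 q6 -0.22
turn units [-0.03 -0.02 -0.02] | shift units before turn [ 0.03 -0.01  3.8 ] after turn [ 0.04 -0.02  3.8 ]
time_s: 22.25
tool_pos: [0.5857, -0.0868, 0.0466]
orientation: [0.724, 0.69, -0.001, -0.001]
force: [-0.2, -0.5, -6.1]
grip_width: 0.0596
t 22.33 pos [ 0.5876 -0.0876  0.0485] jaw -2.7 F [-0.6 -0.6 -5.1] w 0.0595 q6 -0.22
turn units [0.02 0.   0.01] | shift units before turn [-0.01 -0.04  0.31] after turn [-0.01 -0.04  0.31]
```

```bash
python3 -m crank '[[0,-0.03,0.05,0,0,0,-0.5],[0,0,0.05,0,0,0,-0.5],[0,0,0.05,0,0,0,-0.5],[0,0,0,0,0,0,-0.5],[0,0,0,0,0,0,-0.5]]'  | grep -E "pos|force"; for i in 1 2 3 4 ; do python3 -m crank '[[0,0,0.03,0,0,0,-0.5],[0,0,0,0,0,0,-0.5]]' | grep -E "pos|force"; done
```

```text
tool_pos: [0.5857, -0.0882, 0.0417]
force: [-0.3, -0.1, -5.9]
tool_pos: [0.5856, -0.0882, 0.0402]
force: [-0.6, -0.3, -6.7]
tool_pos: [0.5856, -0.0881, 0.0389]
force: [-0.3, -0.3, -5.5]
tool_pos: [0.5855, -0.0881, 0.0376]
force: [-1.0, -0.3, -5.6]
tool_pos: [0.5858, -0.0881, 0.0369]
force: [-0.1, -0.4, -3.9]
```

```bash
for i in 1 2 ; do python3 -m crank '[[0,0,0.03,0,0,0,-0.5],[0,0,0,0,0,0,-0.5]]' | grep -E "pos|force"; done
```

```text
tool_pos: [0.5858, -0.0882, 0.0368]
force: [-2.4, 0.2, 3.6]
tool_pos: [0.5858, -0.0881, 0.0368]
force: [-3.6, 0.5, 12.1]
```

```bash
python3 -m crank '[[0,0,0,0,0,0,0.4],[0,0,0,0,0,0,0.6],[0,0,0,0,0,0,0.6],[0,0,0,0,0,0,0.6],[0,0,-0.2,0,0,0,0.6],[0,0,-0.7,0,0,0,0.6],[0,0,-0.8,0,0,0,0.6],[0,0,-0.8,0,0,0,0.6]]' 
python3 -m crank '[[0,0,-0.8,0,0,0,0.6],[0,0,-0.8,0,0,0,0.6],[0,0,0,0,0,-0.5,0.6],[0,0,0,0,0,-1,0.6],[0,0,0,0,0,-1,0.6],[0,0,0,0,0,-1,0.6],[0,0,0,0,0,-1,0.6],[0,0,0,0,0,-1,0.6]]' |grep pos
python3 -m crank '[[0,0,0,0,0,-1,0.6],[0,0,0,0,0,-1,0.6],[0,0,0,0,0,-1,0.6],[0,0,0,0,0,-1,0.6],[0,0,0,0,0,-1,0.6],[0,0,0,0,0,-1,0.6],[0,0,0,0,0,-1,0.6],[0,0,0,0,0,-1,0.6]]' |grep pos
python3 -m crank '[[0,0,0,0,0,-1,0.6],[0,0,0,0,0,-1,0.6],[0,0,0,0,0,0,0.6]]' |grep pos
python3 plan.py 0.495 0.3896 0.2 90
```

```text
time_s: 24.42
tool_pos: [0.5852, -0.088, 0.1352]
orientation: [0.724, 0.69, -0.0, -0.001]
force: [0.4, -0.2, -0.2]
grip_width: 0.0751
tool_pos: [0.5857, -0.0881, 0.1988]
tool_pos: [0.5857, -0.0881, 0.1987]
tool_pos: [0.5857, -0.0881, 0.1987]
t 26.0 pos [ 0.5857 -0.0881  0.1987] jaw 90.3 F [-0.3 -0.4  0.3] w 0.0752 q6 -1.84
turn units [-0.    0.    0.05] | shift units before turn [ 2.2  11.96 -0.04] after turn [ 2.27 11.94 -0.03]
```

```bash
python3 -m crank '[[0.07,0.4,0,0,0,0,0.6],[0.17,0.9,0,0,0,0,0.6],[0.17,0.9,0,0,0,0,0.6],[0.17,0.9,0,0,0,0,0.6],[0.17,0.9,0,0,0,0,0.6],[0.17,0.9,0,0,0,0,0.6],[0.17,0.9,0,0,0,0,0.6],[0.17,0.9,0,0,0,0,0.6]]' |grep pos
python3 -m crank '[[0.17,0.9,0,0,0,0,0.6],[0.17,0.9,0,0,0,0,0.6],[0.17,0.9,0,0,0,0,0.6],[0.17,0.9,0,0,0,0,0.6],[0.17,0.9,0,0,0,0,0.6],[0.17,0.9,0,0,0,0,0.6],[0.15,0.7,0,0,0,0,0.6],[0,0,0,0,0,0,0.6]]' |grep pos
python3 -m crank '[[0,0,0,0,0,0,0.6],[0,0,0,0,0,0,0.6]]' |grep pos
python3 - <<'E'
from h import *
o=get_obs();im=camera('wrist');cv2.imwrite("pics/k.png",im);np.save("c.npy",np.r_[o['tool_pos'],o['orientation']])
E
python3 plan.py 0.495 0.3896 0.2 90
```

```text
tool_pos: [0.5337, 0.1814, 0.1987]
tool_pos: [0.4848, 0.4291, 0.1982]
tool_pos: [0.4864, 0.4229, 0.1982]
t 27.55 pos [0.4867 0.4224 0.1983] jaw 90.1 F [ 0.4  0.7 -0.6] w 0.0748 q6 -0.97
turn units [-0.01  0.    0.02] | shift units before turn [-0.21 -0.82 -0.04] after turn [-0.21 -0.82 -0.04]
```

View pics/k.png

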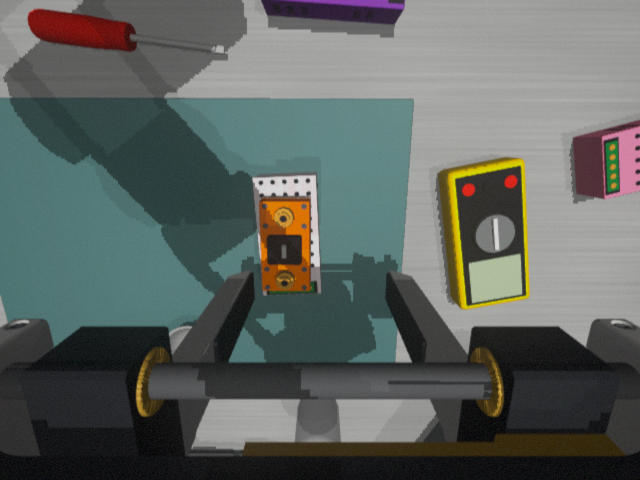

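Run:
```python
from h import *
v=np.load("c.npy");o=dict(tool_pos=v[:3],orientation=v[3:]);im=cv2.imread("pics/k.png")
r,p=blob(im,(6,120,70),(20,255,255),(240,170,330,310),15);print(p,rect('wrist',p,.071,o))
cv2.imwrite("pics/k2.png",cv2.resize(im[160:310,230:340],None,fx=4,fy=4,interpolation=cv2.INTER_CUBIC))
```

```text
[[258.6613  198.0986 ]
 [308.95352 196.9556 ]
 [311.0671  289.95303]
 [260.77487 291.09604]] (array([0.49635613, 0.39161795], dtype=float32), np.float32(0.9686232), [np.float32(0.086236194), np.float32(0.04310196)])
```

View pics/k2.png

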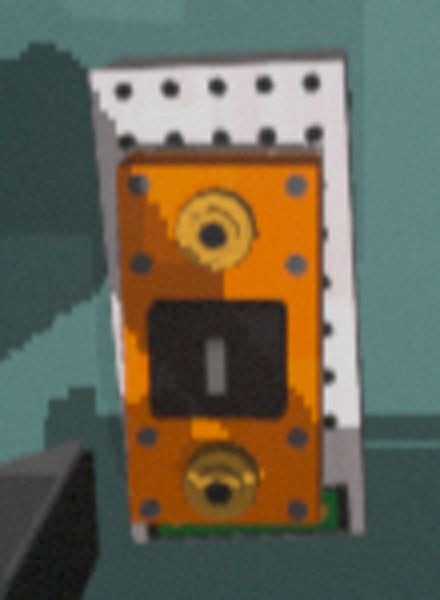

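```bash
python3 - <<'E'
from h import *
v=np.load("c.npy");o=dict(tool_pos=v[:3],orientation=v[3:])
q=lambda p:(p[0]/4+230-.4,p[1]/4+160-.4)
print(rect('wrist',[q(p) for p in((138,185),(296,186),(297,510),(149,509))],.071,o))
print(rect('wrist',[q(p) for p in((92,70),(343,55),(365,533),(133,540))],.041,o))
E
python3 plan.py 0.4958 0.3905 0.1 90
```

```text
(array([0.49824047, 0.39133555], dtype=float32), np.float32(-0.3952084), [np.float32(0.07547314), np.float32(0.03404415)])
(array([0.49678645, 0.39170778], dtype=float32), np.float32(2.6345062), [np.float32(0.12046875), np.float32(0.058477763)])
t 27.55 pos [0.4867 0.4224 0.1983] jaw 90.1 F [ 0.4  0.7 -0.6] w 0.0748 q6 -0.97
turn units [-0.01  0.    0.02] | shift units before turn [-0.23 -0.8   2.46] after turn [-0.23 -0.8   2.46]
```

```bash
python3 -m crank '[[-0.25,-0.4,0.3,0,0,0,0.6],[0,-0.38,0.7,0,0,0,0.6],[0,0,0.8,0,0,0,0.5],[0,0,0.8,0,0,0,0.4],[0,0,0.5,0,0,0,0.4],[0,0,0.2,0,0,0,0.4],[0,0,0,0,0,0,0.4],[0,0,0,0,0,0,0.4]]' 25
python3 plan.py 0.4972 0.391 0.0625 90
```

```text
time_s: 28.22
tool_pos: [0.4975, 0.3918, 0.0671]
orientation: [-0.001, 1.0, 0.0, 0.0]
force: [0.5, -0.2, -0.5]
grip_width: 0.0658
t 28.22 pos [0.4975 0.3918 0.0671] jaw 90.1 F [ 0.5 -0.2 -0.5] w 0.0658 q6 -1.02
turn units [0.   0.01 0.02] | shift units before turn [ 0.01 -0.02  0.11] after turn [ 0.01 -0.02  0.11]
```

```bash
python3 -m crank '[[0,-0.02,0.1,0,0,0,0.2],[0,0,0,0,0,0,0],[0,0,0,0,0,0,-0.7],[0,0,0,0,0,0,-0.7],[0,0,0,0,0,0,-0.7],[0,0,0,0,0,0,-0.7],[0,0,0,0,0,0,-0.7]]' 25
python3 -m crank '[[0,0,-0.1,0,0,0,-0.7],[0,0,-0.4,0,0,0,-0.7],[0,0,-0.7,0,0,0,-0.7],[0,0,-0.7,0,0,0,-0.7],[0,0,-0.7,0,0,0,-0.7],[0,0,-0.7,0,0,0,-0.7],[0,0,0,0,0,0,-0.7],[0,0,0,0,0,0,-0.7]]' 
python3 plan.py 0.5705 -0.3897 0.2 -2.8
python3 - <<'E'
from h import *
o=get_obs();im=camera('wrist');cv2.imwrite("pics/l.png",im);np.save("c.npy",np.r_[o['tool_pos'],o['orientation']])
E
```

```text
time_s: 28.8
tool_pos: [0.4971, 0.3918, 0.0633]
orientation: [-0.002, 1.0, 0.0, 0.001]
force: [-0.1, -0.5, 6.8]
grip_width: 0.0441
time_s: 29.47
tool_pos: [0.4969, 0.3919, 0.1949]
orientation: [-0.002, 1.0, 0.001, 0.001]
force: [-0.6, 0.3, -3.5]
grip_width: 0.0437
t 29.47 pos [0.4969 0.3919 0.1949] jaw 90.2 F [-0.6  0.3 -3.5] w 0.0437 q6 -1.02
turn units [ 0.02  0.   15.51] | shift units before turn [ -1.76 -19.55  -0.15] after turn [-19.43   2.79  -0.13]
```

View pics/l.png

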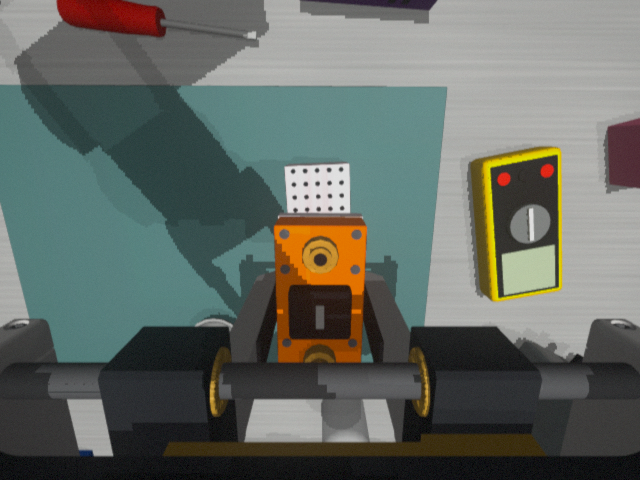

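```bash
python3 - <<'E'
from h import *
v=np.load("c.npy");o=dict(tool_pos=v[:3],orientation=v[3:])
z=v[2]+.0085
a=onz('wrist',(320,227),z,o);print(a[0]+.042-v[0], [ (onz('wrist',p,z,o)-v[:3]).round(4) for p in((284,234),(355,234),(285,343),(354,343))])
E
python3 -m crank '[[0,-0.4,0,0,0,0,-0.7],[-0.08,-0.9,0,0,0,0,-0.7],[-0.08,-0.9,0,0,0,0,-0.7],[-0.08,-0.9,0,0,0,0,-0.7],[-0.08,-0.9,0,0,0,0,-0.7],[-0.08,-0.9,0,0,0,0,-0.7],[-0.08,-0.9,0,0,0,0,-0.7],[-0.08,-0.9,0,0,0,0,-0.7]]' | grep -E "pos|width"
python3 -m crank '[[-0.08,-0.9,0,0,0,0,-0.7],[-0.08,-0.9,0,0,0,0,-0.7],[-0.08,-0.9,0,0,0,0,-0.7],[-0.08,-0.9,0,0,0,0,-0.7],[-0.08,-0.9,0,0,0,0,-0.7],[-0.08,-0.9,0,0,0,0,-0.7],[-0.08,-0.9,0,0,0,0,-0.7],[-0.08,-0.9,0,0,0,0,-0.7]]' | grep -E "pos|width"
python3 -m crank '[[-0.08,-0.9,0,0,0,0.5,-0.7],[-0.08,-0.4,0,0,0,1,-0.7],[0,0,0,0,0,1,-0.7],[0,0,0,0,0,1,-0.7],[0,0,0,0,0,1,-0.7],[0,0,0,0,0,1,-0.7],[0,0,0,0,0,1,-0.7],[0,0,0,0,0,1,-0.7]]' | grep -E "pos|width"
python3 -m crank '[[0,0,0,0,0,1,-0.7],[0,0,0,0,0,1,-0.7],[0,0,0,0,0,1,-0.7],[0,0,0,0,0,1,-0.7],[0,0,0,0,0,1,-0.7],[0,0,0,0,0,1,-0.7],[0,0,0,0,0,1,-0.7],[0,0,0,0,0,1,-0.7]]' | grep -E "pos|width"
python3 plan.py 0.5705 -0.3897 0.2 -2.8
```

```text
0.0017006869552450565 [array([-0.0369, -0.017 ,  0.0085]), array([-0.037 ,  0.0162,  0.0085]), array([ 0.021 , -0.0179,  0.0085]), array([0.0209, 0.0175, 0.0085])]
tool_pos: [0.5178, 0.1209, 0.1919]
grip_width: 0.0439
tool_pos: [0.5442, -0.1661, 0.1918]
grip_width: 0.044
tool_pos: [0.5501, -0.2163, 0.1914]
grip_width: 0.044
tool_pos: [0.5501, -0.2162, 0.1915]
grip_width: 0.044
t 32.18 pos [ 0.5501 -0.2162  0.1915] jaw -3.1 F [-0.4  0.1 -4.7] w 0.044 q6 -0.44
turn units [-0.05 -0.02 -0.05] | shift units before turn [-4.3   0.74 -0.23] after turn [-4.31  0.72 -0.21]
```

```bash
python3 -m crank '[[-0.35,0.06,0,0,0,0,-0.7],[-0.85,0.15,0,0,0,0,-0.7],[-0.85,0.15,0,0,0,0,-0.7],[-0.85,0.15,0,0,0,0,-0.7],[-0.8,0.14,0,0,0,0,-0.7],[-0.55,0.08,0,0,0,0,-0.7],[0,0,0,0,0,0,-0.7],[0,0,0,0,0,0,-0.7]]' | grep -E "pos|width"
python3 -m crank '[[0,0,0,0,0,0,-0.7],[0,0,0,0,0,0,-0.7]]' | grep -E "pos|width"
python3 plan.py 0.5705 -0.388 0.04 -2.8
python3 - <<'E'
from h import *
o=get_obs();im=camera('wrist');cv2.imwrite("pics/m.png",im);np.save("c.npy",np.r_[o['tool_pos'],o['orientation']])
cv2.imwrite("pics/m_top.png",camera('top'))
E
```

```text
tool_pos: [0.5717, -0.3896, 0.1915]
grip_width: 0.0438
tool_pos: [0.5727, -0.3867, 0.1933]
grip_width: 0.0438
t 33.02 pos [ 0.5727 -0.3867  0.1933] jaw -2.7 F [ 0.7  0.4 -3.4] w 0.0438 q6 -0.65
turn units [-0.02 -0.02  0.02] | shift units before turn [-0.04 -0.05  3.83] after turn [-0.04 -0.05  3.83]
```

View pics/m.png

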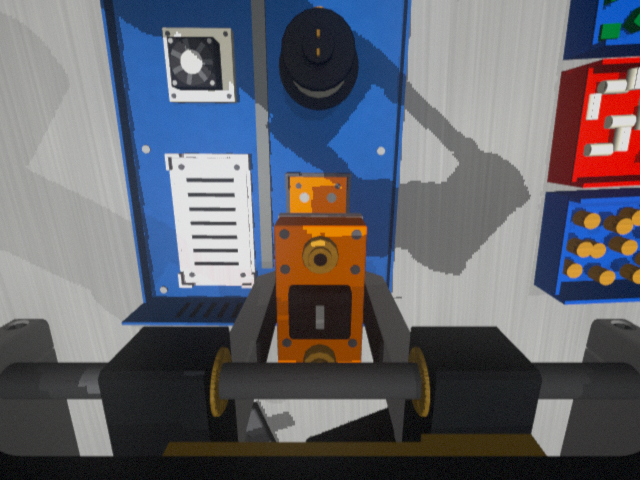

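View pics/m_top.png

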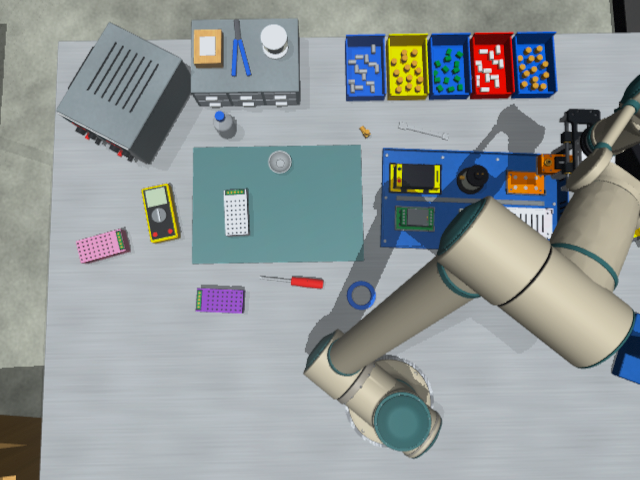

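Run:
```python
from h import *
v=np.load("c.npy");o=dict(tool_pos=v[:3],orientation=v[3:])
print(onz('wrist',(287,175),.013,o),onz('wrist',(349,173),.013,o))
S=[(167,157),(250,153),(256,284),(181,288)]
print(rect('wrist',S,.011,o))
```

```text
[ 0.542628   -0.33715011  0.013     ] [ 0.60435014 -0.33811251  0.013     ]
(array([ 0.46244997, -0.38389444], dtype=float32), np.float32(86.853714), [np.float32(0.13910674), np.float32(0.08239636)])
```

```bash
python3 -m crank '[[-0.04,-0.04,0.4,0,0,0,-0.7],[0,0,0.8,0,0,0,-0.7],[0,0,0.8,0,0,0,-0.7],[0,0,0.8,0,0,0,-0.7],[0,0,0.65,0,0,0,-0.7],[0,0,0.3,0,0,0,-0.7],[0,0,0.05,0,0,0,-0.7],[0,0,0,0,0,0,-0.7]]' | grep -E "pos|force|width"
python3 -m crank '[[0,0,0,0,0,0,-0.7],[0,0,0,0,0,0,-0.7]]' >/dev/null
python3 plan.py 0.571 -0.3885 0.03 -2.8
```

```text
tool_pos: [0.5721, -0.3887, 0.0424]
force: [-1.0, 0.4, -2.4]
grip_width: 0.0436
t 33.95 pos [ 0.5733 -0.3901  0.0447] jaw -2.8 F [-0.2 -0.1 -3. ] w 0.0438 q6 -0.65
turn units [0.03 0.03 0.01] | shift units before turn [ 0.04 -0.06  0.37] after turn [ 0.04 -0.06  0.37]
```

```bash
python3 -m crank '[[0.03,-0.05,0.08,0,0,0,-0.7],[0,0,0.08,0,0,0,-0.7],[0,0,0.06,0,0,0,-0.7],[0,0,0,0,0,0,-0.7],[0,0,0,0,0,0,-0.7]]'  | grep -E "pos|force"; for i in 1 2 3 4 5; do python3 -m crank '[[0,0,0.03,0,0,0,-0.7],[0,0,0,0,0,0,-0.7]]' | grep -E "pos|force"; done
```

```text
tool_pos: [0.5697, -0.3877, 0.0332]
force: [-1.1, 0.2, -2.9]
tool_pos: [0.5698, -0.3878, 0.0321]
force: [0.8, 1.1, -3.5]
tool_pos: [0.5698, -0.3878, 0.0308]
force: [0.1, -0.4, -3.3]
tool_pos: [0.5698, -0.3877, 0.0296]
force: [0.0, -0.1, -2.7]
tool_pos: [0.5699, -0.3878, 0.0293]
force: [-1.5, 0.9, 2.1]
tool_pos: [0.5699, -0.3878, 0.0293]
force: [-2.8, 1.7, 7.8]
```

```bash
python3 -m crank '[[0,0,0,0,0,0,0.1],[0,0,0,0,0,0,0.3],[0,0,0,0,0,0,0.3],[0,0,0,0,0,0,0.3],[0,0,-0.2,0,0,0,0.3],[0,0,-0.7,0,0,0,0.4],[0,0,-0.8,0,0,0,0.6],[0,0,-0.8,0,0,0,0.8]]' 
python3 -m crank '[[0,0,-0.8,0,0,0,0.9],[0,0,-0.9,0,0,0,0.9],[0,0,0,0,0,-0.9,0.9],[0,0,0,0,0,-1,0.9],[0,0,0,0,0,-1,0.9],[0,0,0,0,0,-1,0.9],[0,0,0,0,0,-1,0.9],[0,0,0,0,0,-1,0.9]]' |grep pos
python3 -m crank '[[0,0,0,0,0,-1,0.9],[0,0,0,0,0,-1,0.9],[0,0,0,0,0,-1,0.9],[0,0,0,0,0,-1,0.9],[0,0,0,0,0,-1,0.9],[0,0,0,0,0,-1,0.9],[0,0,0,0,0,-1,0.9],[0,0,0,0,0,-1,0.9]]' |grep pos
python3 -m crank '[[0,0,0,0,0,-1,0.9],[0,0,0,0,0,-1,0.9],[0,0,0,0,0,0,0.9]]' |grep pos
python3 plan.py 0.496 0.392 0.2 92.6
```

```text
time_s: 35.87
tool_pos: [0.5695, -0.3875, 0.1282]
orientation: [0.724, 0.69, -0.0, -0.001]
force: [0.4, -0.2, 1.2]
grip_width: 0.0757
tool_pos: [0.5699, -0.3878, 0.1959]
tool_pos: [0.5699, -0.3878, 0.1959]
tool_pos: [0.5699, -0.3879, 0.1959]
t 37.45 pos [ 0.5699 -0.3879  0.1959] jaw 92.7 F [-0.4 -0.7 -1. ] w 0.0892 q6 -2.32
turn units [-0.    0.    0.02] | shift units before turn [ 0.92 19.56 -0.11] after turn [ 0.96 19.56 -0.1 ]
```

```bash
python3 -m crank '[[0.0,0.4,0,0,0,0,0.9],[0.04,0.9,0,0,0,0,0.9],[0.04,0.9,0,0,0,0,0.9],[0.04,0.9,0,0,0,0,0.9],[0.04,0.9,0,0,0,0,0.9],[0.04,0.9,0,0,0,0,0.9],[0.04,0.9,0,0,0,0,0.9],[0.04,0.9,0,0,0,0,0.9]]' |grep pos
python3 -m crank '[[0.04,0.9,0,0,0,0,0.9],[0.04,0.9,0,0,0,0,0.9],[0.04,0.9,0,0,0,0,0.9],[0.04,0.9,0,0,0,0,0.9],[0.04,0.9,0,0,0,0,0.9],[0.04,0.9,0,0,0,0,0.9],[0.04,0.9,0,0,0,0,0.9],[0.04,0.9,0,0,0,0,0.9]]' |grep pos
python3 plan.py 0.496 0.392 0.2 92.6
```

```text
tool_pos: [0.5453, -0.1177, 0.1958]
tool_pos: [0.5188, 0.169, 0.1959]
t 38.78 pos [0.5188 0.169  0.1959] jaw 92.5 F [ 1.7  0.1 -0.4] w 0.089 q6 -1.43
turn units [ 0.01  0.   -0.02] | shift units before turn [ 0.33  5.6  -0.1 ] after turn [ 0.32  5.6  -0.1 ]
```

```bash
python3 -m crank '[[0.06,0.9,0,0,0,0,0.9],[0.06,0.9,0,0,0,0,0.9],[0.06,0.9,0,0,0,0,0.9],[0.06,0.9,0,0,0,0,0.9],[0.05,0.9,0,0,0,0,0.9],[0.02,0.6,0,0,0,0,0.9],[0,0,0,0,0,0,0.9],[0,0,0,0,0,0,0.9]]' |grep pos
python3 -m crank '[[0,0,0,0,0,0,0.9]]' |grep pos
python3 plan.py 0.496 0.392 0.2 92.6
python3 - <<'E'
from h import *
o=get_obs();im=camera('wrist');np.save("c.npy",np.r_[o['tool_pos'],o['orientation']]);cv2.imwrite("pics/n0.png",im)
cv2.imwrite("pics/n.png",cv2.resize(im[130:330,220:420],None,fx=3,fy=3,interpolation=cv2.INTER_CUBIC))
E
```

```text
tool_pos: [0.4972, 0.3709, 0.1954]
tool_pos: [0.4978, 0.3692, 0.1955]
t 39.53 pos [0.4978 0.3692 0.1955] jaw 92.6 F [ 0.7 -0.3  0.6] w 0.0889 q6 -1.09
turn units [-0.01 -0.01 -0.  ] | shift units before turn [ 0.02  0.57 -0.11] after turn [ 0.02  0.57 -0.11]
```

View pics/n.png

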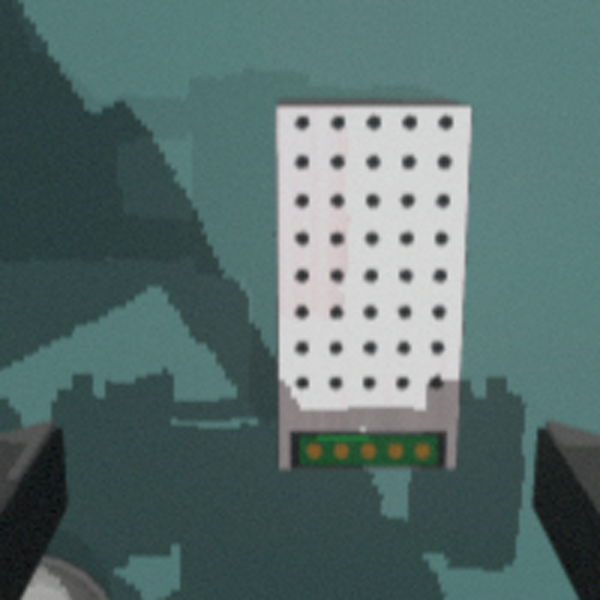

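The enlarged crop shows the silver box with black dots and a green terminal strip, at about (344, 225) in the full wrist picture. It fits the power supply. The pink box and the purple box seen earlier are the look-alikes.

```bash
python3 - <<'E'
from h import *
v=np.load("c.npy");o=dict(tool_pos=v[:3],orientation=v[3:])
q=lambda p:(p[0]/3+220-.4,p[1]/3+130-.4)
print(rect('wrist',[q(p) for p in((278,105),(471,106),(456,467),(280,468))],.041,o))
E
python3 plan.py 0.4965 0.3895 0.1 92.6
```

```text
(array([0.4969133, 0.3914821], dtype=float32), np.float32(2.714645), [np.float32(0.118554294), np.float32(0.058738966)])
t 39.58 pos [0.4981 0.3687 0.1956] jaw 92.5 F [ 0.  -0.4 -0.1] w 0.0892 q6 -1.09
turn units [-0.01 -0.   -0.01] | shift units before turn [0.02 0.52 2.39] after turn [0.02 0.52 2.39]
```

```bash
python3 -m crank '[[0.02,0.56,0.2,0,0,0,0.9],[0,0,0.7,0,0,0,0.9],[0,0,0.8,0,0,0,0.8],[0,0,0.8,0,0,0,0.8],[0,0,0.7,0,0,0,0.8],[0,0,0.5,0,0,0,0.8],[0,0,0.2,0,0,0,0.8],[0,0,0.05,0,0,0,0.7]]' 35 | grep -E "pos|force|width"
python3 -m crank '[[0,0,0,0,0,0,0.7],[0,0,0,0,0,0,0.7]]' >/dev/null
python3 plan.py 0.4965 0.3912 0.03 92.6
```

```text
tool_pos: [0.4962, 0.3901, 0.036]
force: [0.5, -1.3, 1.1]
grip_width: 0.0813
t 40.42 pos [0.4981 0.3922 0.0391] jaw 92.6 F [0.6 0.7 0.1] w 0.0799 q6 -1.06
turn units [ 0.01  0.02 -0.  ] | shift units before turn [ 0.04 -0.02  0.23] after turn [ 0.04 -0.02  0.23]
```

```bash
python3 -m crank '[[0.03,-0.02,0.2,0,0,0,0.6],[0,0,0,0,0,0,0.5],[0,0,0,0,0,0,-0.5],[0,0,0,0,0,0,-0.5],[0,0,0,0,0,0,-0.5],[0,0,0,0,0,0,-0.5],[0,0,0,0,0,0,-0.5]]' 35
python3 -m crank '[[0,0,-0.1,0,0,0,-0.5],[0,0,-0.4,0,0,0,-0.5],[0,0,-0.7,0,0,0,-0.5],[0,0,-0.8,0,0,0,-0.5],[0,0,-0.8,0,0,0,-0.5],[0,0,-0.8,0,0,0,-0.5],[0,0,-0.6,0,0,0,-0.5],[0,0,0,0,0,0,-0.5]]' 
python3 plan.py 0.461 -0.3845 0.2 -2.8
```

```text
time_s: 41.0
tool_pos: [0.4958, 0.3915, 0.0299]
orientation: [-0.023, 1.0, 0.0, 0.0]
force: [-0.0, 0.3, 2.5]
grip_width: 0.0598
time_s: 41.67
tool_pos: [0.4982, 0.3928, 0.203]
orientation: [-0.023, 1.0, 0.003, 0.004]
force: [0.5, -0.6, -3.1]
grip_width: 0.0598
t 41.67 pos [0.4982 0.3928 0.203 ] jaw 92.6 F [ 0.5 -0.6 -3.1] w 0.0598 q6 -1.06
turn units [ 0.11  0.02 15.9 ] | shift units before turn [  1.82 -19.37  -0.04] after turn [-19.45   0.02   0.08]
```

```bash
python3 -m crank '[[0.03,-0.4,0,0,0,0,-0.5],[0.08,-0.85,0,0,0,0,-0.5],[0.08,-0.85,0,0,0,0,-0.5],[0.08,-0.85,0,0,0,0,-0.5],[0.08,-0.85,0,0,0,0,-0.5],[0.08,-0.85,0,0,0,0,-0.5],[0.08,-0.85,0,0,0,0,-0.5],[0.08,-0.85,0,0,0,0,-0.5]]' | grep -E "pos|width"
python3 -m crank '[[0.08,-0.85,0,0,0,0,-0.5],[0.08,-0.85,0,0,0,0,-0.5],[0.08,-0.85,0,0,0,0,-0.5],[0.08,-0.85,0,0,0,0,-0.5],[0.08,-0.85,0,0,0,0,-0.5],[0.08,-0.85,0,0,0,0,-0.5],[0.08,-0.85,0,0,0,0,-0.5],[0.05,-0.4,0,0,0,0,-0.5]]' | grep -E "pos|width"
python3 -m crank '[[0,0,0,0,0,0.6,-0.5],[0,0,0,0,0,1,-0.5],[0,0,0,0,0,1,-0.5],[0,0,0,0,0,1,-0.5],[0,0,0,0,0,1,-0.5],[0,0,0,0,0,1,-0.5],[0,0,0,0,0,1,-0.5],[0,0,0,0,0,1,-0.5]]' | grep -E "pos|width"
python3 -m crank '[[0,0,0,0,0,1,-0.5],[0,0,0,0,0,1,-0.5],[0,0,0,0,0,1,-0.5],[0,0,0,0,0,1,-0.5],[0,0,0,0,0,1,-0.5],[0,0,0,0,0,1,-0.5],[0,0,0,0,0,1,-0.5],[0,0,0,0,0,1,-0.5]]' | grep -E "pos|width"
python3 -m crank '[[0,0,0,0,0,0.3,-0.5],[0,0,0,0,0,0,-0.5]]' | grep -E "pos|width"
python3 plan.py 0.461 -0.3845 0.2 -2.8
```

```text
tool_pos: [0.4811, 0.1339, 0.1946]
grip_width: 0.0599
tool_pos: [0.4685, -0.1221, 0.1947]
grip_width: 0.0597
tool_pos: [0.4684, -0.1182, 0.1946]
grip_width: 0.0598
tool_pos: [0.4684, -0.1181, 0.1946]
grip_width: 0.0598
tool_pos: [0.4686, -0.1182, 0.1948]
grip_width: 0.06
t 44.5 pos [ 0.4686 -0.1182  0.1948] jaw -2.8 F [ 0.   0.1 -3.6] w 0.06 q6 -0.34
turn units [-0.05 -0.01 -0.  ] | shift units before turn [-6.66  0.14 -0.14] after turn [-6.66  0.14 -0.13]
```

```bash
python3 -m crank '[[-0.4,0,0,0,0,0,-0.5],[-0.85,0.02,0,0,0,0,-0.5],[-0.88,0.02,0,0,0,0,-0.5],[-0.88,0.02,0,0,0,0,-0.5],[-0.88,0.02,0,0,0,0,-0.5],[-0.88,0.02,0,0,0,0,-0.5],[-0.85,0.02,0,0,0,0,-0.5],[-0.7,0.02,0,0,0,0,-0.5]]' | grep -E "pos|width"
python3 -m crank '[[-0.3,0,0,0,0,0,-0.5],[0,0,0,0,0,0,-0.5],[0,0,0,0,0,0,-0.5]]' | grep -E "pos|width"
python3 - <<'E'
from h import *
o=get_obs();im=camera('wrist');cv2.imwrite("pics/p.png",im);np.save("c.npy",np.r_[o['tool_pos'],o['orientation']])
E
python3 plan.py 0.461 -0.3845 0.2 -2.8
```

```text
tool_pos: [0.4625, -0.3733, 0.1951]
grip_width: 0.0599
tool_pos: [0.4627, -0.3821, 0.1957]
grip_width: 0.0597
t 45.47 pos [ 0.4629 -0.3813  0.1962] jaw -2.8 F [ 0.2  0.8 -3.5] w 0.0594 q6 -0.76
turn units [-0.02 -0.03  0.01] | shift units before turn [-0.08 -0.05 -0.1 ] after turn [-0.08 -0.04 -0.1 ]
```

View pics/p.png

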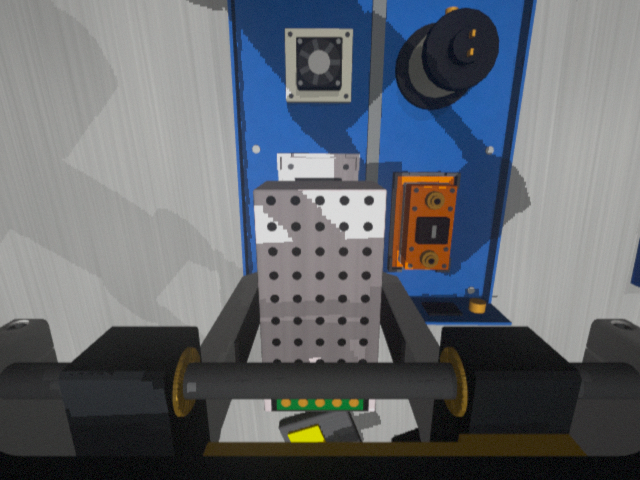

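Run:
```python
from h import *
v=np.load("c.npy");o=dict(tool_pos=v[:3],orientation=v[3:])
z=v[2]+.011
a=onz('wrist',(320,189),z,o);b=onz('wrist',(320,411),z,o);print(a-b,(a+b)/2-v[:3])
t=(onz('wrist',(277,155),.013,o)+onz('wrist',(360,153),.013,o))/2;print(t, t-.071*np.array([.0489,.9988,0]))
```

```text
[0.00582421 0.1186871  0.        ] [ 0.00057326 -0.00115625  0.011     ]
[ 0.46489044 -0.31342881  0.013     ] [ 0.46141854 -0.38434361  0.013     ]
```

Agrees with the earlier measurement, so I descend. The tool's target is (0.461, -0.3835).

```bash
python3 -m crank '[[-0.05,-0.04,0.4,0,0,0,-0.5],[0,0,0.8,0,0,0,-0.5],[0,0,0.8,0,0,0,-0.5],[0,0,0.8,0,0,0,-0.5],[0,0,0.6,0,0,0,-0.5],[0,0,0.25,0,0,0,-0.5],[0,0,0.05,0,0,0,-0.5],[0,0,0,0,0,0,-0.5]]' | grep -E "pos|force|width"
python3 -m crank '[[0,0,0,0,0,0,-0.5],[0,0,0,0,0,0,-0.5]]' >/dev/null
python3 plan.py 0.461 -0.3835 0.034 -2.8
```

```text
tool_pos: [0.4625, -0.3841, 0.0497]
force: [0.7, -0.4, -2.3]
grip_width: 0.0595
t 46.3 pos [ 0.4633 -0.3859  0.0514] jaw -2.7 F [ 0.6  0.1 -3.2] w 0.0594 q6 -0.76
turn units [0.03 0.02 0.01] | shift units before turn [ 0.06 -0.06  0.44] after turn [ 0.06 -0.06  0.44]
```

```bash
python3 -m crank '[[0.03,-0.05,0.08,0,0,0,-0.5],[0,0,0.08,0,0,0,-0.5],[0,0,0.06,0,0,0,-0.5],[0,0,0,0,0,0,-0.5],[0,0,0,0,0,0,-0.5]]'  | grep -E "pos|force"; for i in 1 2 3 4 5; do python3 -m crank '[[0,0,0.03,0,0,0,-0.5],[0,0,0,0,0,0,-0.5]]' | grep -E "pos|force"; done
```

```text
tool_pos: [0.46, -0.3837, 0.0404]
force: [0.2, 0.3, -3.5]
tool_pos: [0.4601, -0.3838, 0.0392]
force: [-0.2, 0.7, -3.2]
tool_pos: [0.4601, -0.3838, 0.038]
force: [-0.1, -0.5, -3.7]
tool_pos: [0.4601, -0.3837, 0.0368]
force: [0.3, -0.5, -3.1]
tool_pos: [0.4601, -0.3837, 0.0356]
force: [0.4, 1.2, -3.5]
tool_pos: [0.4601, -0.3837, 0.0344]
force: [0.4, -0.9, -3.2]
```

```bash
for i in 1 2 3; do python3 -m crank '[[0,0,0.02,0,0,0,-0.5],[0,0,0,0,0,0,-0.5]]' | grep -E "pos|force"; done
```

```text
tool_pos: [0.4602, -0.3839, 0.0339]
force: [-0.7, -0.8, -3.2]
tool_pos: [0.4602, -0.3839, 0.0339]
force: [-1.3, 1.3, 2.6]
tool_pos: [0.4603, -0.3839, 0.0339]
force: [-2.4, 2.4, 8.6]
```

Seated at the expected height. Next I release, lift, move the arm aside and check.

```bash
python3 -m crank '[[0,0,0,0,0,0,0.4],[0,0,0,0,0,0,0.6],[0,0,0,0,0,0,0.6],[0,0,0,0,0,0,0.6],[0,0,-0.2,0,0,0,0.6],[0,0,-0.7,0,0,0,0.6],[0,0,-0.8,0,0,0,0.6],[0,0,-0.8,0,0,0,0.6]]' 
python3 -m crank '[[0,0,-0.8,0,0,0,0.6],[0.2,0,-0.8,0,0,0,0.6],[0.8,0,0,0,0,0,0.6],[0.8,0,0,0,0,0,0.6],[0.8,0,0,0,0,0,0.6],[0.8,0,0,0,0,0,0.6],[0.8,0,0,0,0,0,0.6],[0.8,0,0,0,0,0,0.6]]' |grep pos
python3 -m crank '[[0.8,0,0,0,0,0,0.6],[0.8,0,0,0,0,0,0.6],[0.8,0,0,0,0,0,0.6],[0.8,0,0,0,0,0,0.6],[0.8,0,0,0,0,0,0.6],[0.8,0,0,0,0,0,0.6],[0.8,0,0,0,0,0,0.6],[0.4,0,0,0,0,0,0.6]]' |grep pos
python3 -m crank '[[0,0,0,0,0,0,0.6],[0,0,0,0,0,0,0.6]]' |grep pos
python3 - <<'E'
from h import *
o=get_obs()
for n in('top','wrist','scene'): cv2.imwrite(f"pics/z_{n}.png",camera(n))
t=cv2.imread("pics/z_top.png");s=cv2.imread("pics/z_scene.png")
cv2.imwrite("pics/z1.png",cv2.resize(t[140:260,375:575],None,fx=4,fy=4,interpolation=cv2.INTER_CUBIC))
cv2.imwrite("pics/z2.png",cv2.resize(s[260:450,80:310],None,fx=3,fy=3,interpolation=cv2.INTER_CUBIC))
E
```

```text
time_s: 48.72
tool_pos: [0.4598, -0.3835, 0.1331]
orientation: [0.724, 0.69, 0.0, -0.001]
force: [1.0, -0.2, 0.1]
grip_width: 0.0752
tool_pos: [0.4697, -0.1827, 0.1968]
tool_pos: [0.4812, 0.0588, 0.1969]
tool_pos: [0.4814, 0.0561, 0.1966]
```

View pics/z1.png

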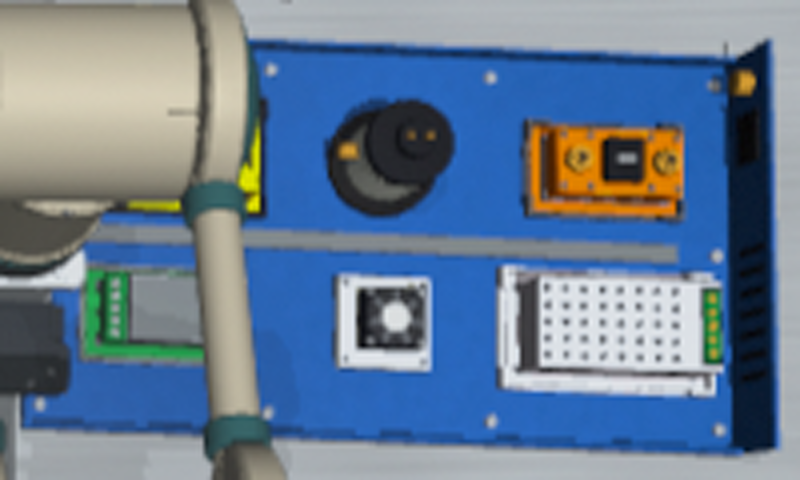

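View pics/z2.png

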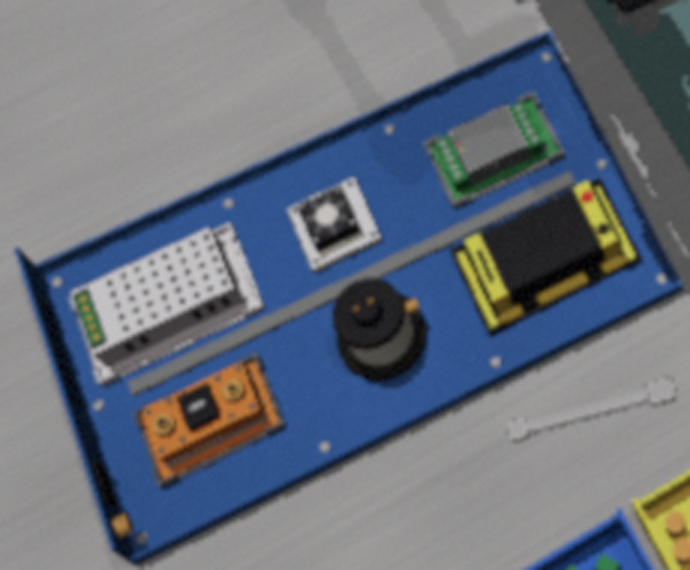

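```bash
python3 - <<'E'
from h import *
qt=lambda p:(p[0]/4+375-.4,p[1]/4+140-.4)
qs=lambda p:(p[0]/3+80-.3,p[1]/3+260-.3)
print("psu",rect('top',[qt(p) for p in((542,278),(724,287),(719,371),(539,365))],.045))
print("fan",onz('top',qt((397,318)),.033),onz('scene',qs((330,215)),.033))
print("valve",rect('top',[qt(p) for p in((558,127),(684,129),(683,202),(556,196))],.037))
print("psu s",rect('scene',[qs(p) for p in((73,297),(208,228),(240,293),(103,358))],.045))
print("bat s",rect('scene',[qs(p) for p in((458,248),(590,184),(635,250),(493,318))],.045))
E
python3 - <<'E'
import cv2
s=cv2.imread("pics/z_scene.png")
cv2.imwrite("pics/z3.png",cv2.resize(s[285:375,210:300],None,fx=6,fy=6,interpolation=cv2.INTER_CUBIC))
E
```

```text
psu (array([ 0.45758435, -0.38557306], dtype=float32), np.float32(86.22364), [np.float32(0.1192474), np.float32(0.05574028)])
fan [ 0.46638665 -0.23660968  0.033     ] [ 0.47117376 -0.2326566   0.033     ]
valve (array([ 0.56696194, -0.3888262 ], dtype=float32), np.float32(88.17561), [np.float32(0.08381944), np.float32(0.04942192)])
psu s (array([ 0.4663091 , -0.38297248], dtype=float32), np.float32(89.57244), [np.float32(0.1181431), np.float32(0.06631543)])
bat s (array([ 0.5958258 , -0.09137252], dtype=float32), np.float32(87.115005), [np.float32(0.12128705), np.float32(0.07078606)])
```

View pics/z3.png

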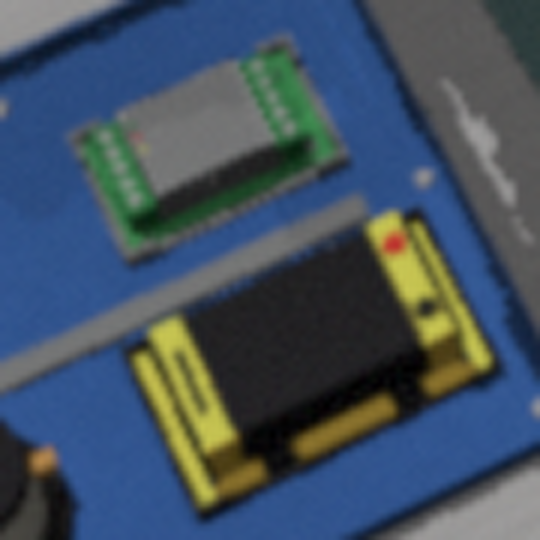

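View pics/z_wrist.png

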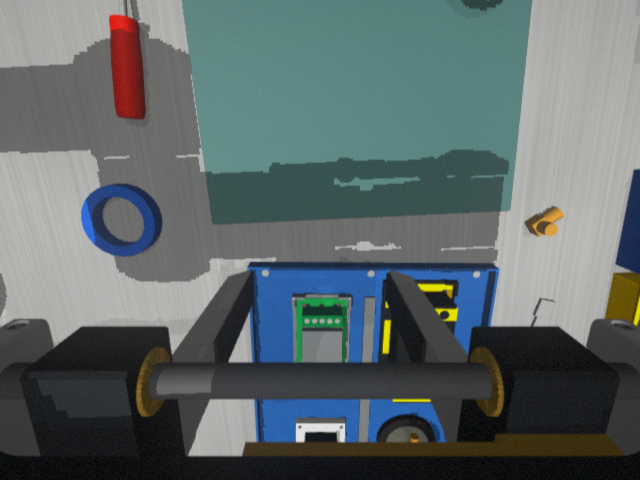

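Run:
```python
from h import *
q=lambda p:(p[0]/6+210-.4,p[1]/6+285-.4)
print("bat",rect('scene',[q(p) for p in((150,325),(395,212),(457,338),(212,458))],.045))
print("con grey",rect('scene',[q(p) for p in((118,112),(236,62),(275,148),(160,200))],.037))
```

```text
bat (array([ 0.58807   , -0.08980629], dtype=float32), np.float32(85.95277), [np.float32(0.11183056), np.float32(0.06271329)])
con grey (array([ 0.47992805, -0.08662362], dtype=float32), np.float32(84.73503), [np.float32(0.05493868), np.float32(0.045046467)])
```

```bash
python3 -c "
from rig import *
print(get_obs()['time_s'],get_obs()['force']); print(job_done())"
```

```text
50.3667 [-0.99450545  0.82183942 -0.23115162]
the job is handed in; nothing more can be done
None
```

I took both piles apart and set all five modules on their own mounts: fan, controller, battery, valve block and then power supply. I handed the job in at 50.4 s of the 120 s allowed; it reports no verdict. Each module was lowered until the wrist force showed contact at the expected height, and only then let go, so none was dropped.

In the last pictures, taken with the arm mostly aside, every module looks upright and inside its tray's corners, with the fan centred on its plate and the gripper clear. All measured angles were within about 3° of the mounts.

| Module | Measured distance from mount centre |
|---|---|
| Battery | about 2 mm |
| Controller | about 4 mm |
| Valve block | about 4 mm |
| Fan | 3–4 mm in each of the two views |
| Power supply | about 4 mm (top view), about 5–6 mm (scene view) |

Some of these checks disagreed:
- **Views:** the scene camera reads 5–9 mm further out in x than the top camera for the fan and power supply. The mounts differed by only 2–3 mm between the same cameras. All the figures in the table are still within the 12 mm limit.
- **Battery:** my first rough corner reading put the battery about 10 mm off, with an implausible 71 mm width. A closer crop gave 2 mm, and the arm's release position agrees with that.
- **Blocked view:** the arm partly hid the battery and controller from the top camera at the end, so those two were measured only in the scene view.

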